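# Load the dry cell and close its keyhole cover evenly

## Task

Put the polished specimen bars into the dry cell, each in a free nest of its own length: long bars in the row of long nests, short ones in the row of short nests. Then lower the cover over the four thumb screws, slide it along its arrow until it stops under their heads, and tighten the screws clockwise in two crosswise rounds (after the first screw of a round comes the one diagonally opposite): first all four about half way, then all four fully home, so that the cover seats flat. Leave the other things on the bench alone.

Things in the scene. Friction and masses are not known exactly. Their poses are not given: they have to be found in the camera images.
- cell: Dry cell, fixed: low grey anodised aluminium pan 158 (x) by 186 mm (y), rim top at z = 30 mm. Origin: middle of its underside; x points away from the robot (to the brass valve), y left, z up. Cavity x -65 to 47, y -52 to 52 mm; its grey plastic floor at z = 23 mm has four nests along y. A soft gasket round it stands up to z = 33 mm. Screws at x = -60 and 38, y = -74 and 74 mm.
- nest_long_near (a point): Centre of the pocket floor (18 mm above the bench) of the near nest of the long row, pocket 56 x 24 mm, 5 mm deep. The long row is the right one; its two nests lie side by side 44 mm apart along the cell's x. The nest's long side is along the cell's y.
- nest_long_far (a point): Centre of the pocket floor (18 mm above the bench) of the far nest of the long row, pocket 56 x 24 mm, 5 mm deep. The long row is the right one; its two nests lie side by side 44 mm apart along the cell's x. The nest's long side is along the cell's y.
- nest_short_near (a point): Centre of the pocket floor (18 mm above the bench) of the near nest of the short row, pocket 39 x 24 mm, 5 mm deep. The short row is the left one; its two nests lie side by side 44 mm apart along the cell's x. The nest's long side is along the cell's y.
- nest_short_far (a point): Centre of the pocket floor (18 mm above the bench) of the far nest of the short row, pocket 39 x 24 mm, 5 mm deep. The short row is the left one; its two nests lie side by side 44 mm apart along the cell's x. The nest's long side is along the cell's y.
- long_a (a point): Centre of a long specimen bar: plain flat steel, 18 mm wide (along its x), 12 mm high and 50 mm long (along its y), lying on the bench. May be absent (None).
- long_b (a point): Centre of a long specimen bar: plain flat steel, 18 mm wide (along its x), 12 mm high and 50 mm long (along its y), lying on the bench. May be absent (None).
- short_a (a point): Centre of a short specimen bar: plain flat steel, 18 mm wide (along its x), 12 mm high and 33 mm long (along its y), lying on the bench. May be absent (None).
- short_b (a point): Centre of a short specimen bar: plain flat steel, 18 mm wide (along its x), 12 mm high and 33 mm long (along its y), lying on the bench. May be absent (None).
- cover: Loose cover, flat grey aluminium plate 158 (x) by 186 (y) by 6 mm, 0.45 kg; origin: middle of its underside. Four keyholes: round holes 25 mm wide at x = -40 and 58, y = -74 and 74 mm; from each a slot 12 mm wide runs 20 mm towards -x. An arrow engraved on top points along its +x. The screw heads (18 mm) pass through the holes, their 8 mm necks fit the slots.
- cover_handle (a point): Middle of the cover's handle bar (12 mm along x, 74 along y, 14 high), 27 mm above the cover's origin; axes of the cover. Heads pass the holes with cover x along cell x and this point 20 mm to -x of the cell's middle; on the gasket it is then 60 mm above the bench. A 20 mm push along the cell's +x brings it to its stop, over the cell's origin, edges flush with the base.
- screw_far_left (a joint): Turn of the far left screw, rad, positive clockwise from above. Loose at 0 to 0.25, stops dead at 2.8 (fully home). Quick thread: the head sinks 4 mm from 0 to 2.8 and, over the cover, presses on it from about 1.4 on. It stays where it is left; friction 0.08 N m.
- screw_far_left_head (a point): Centre of the flat paddle head of the far left thumb screw: 18 mm wide along this point's x, 7 mm thick along its y, 16 mm high, on a round 18 mm collar; 54 mm above the bench when loose. The point turns with the screw, whose axis is vertical. The cover slides in below the collar.
- screw_far_right (a joint): Turn of the far right screw, rad, positive clockwise from above. Loose at 0 to 0.25, stops dead at 2.8 (fully home). Quick thread: the head sinks 4 mm from 0 to 2.8 and, over the cover, presses on it from about 1.4 on. It stays where it is left; friction 0.08 N m.
- screw_far_right_head (a point): Centre of the flat paddle head of the far right thumb screw: 18 mm wide along this point's x, 7 mm thick along its y, 16 mm high, on a round 18 mm collar; 54 mm above the bench when loose. The point turns with the screw, whose axis is vertical. The cover slides in below the collar.
- screw_near_left (a joint): Turn of the near left screw, rad, positive clockwise from above. Loose at 0 to 0.25, stops dead at 2.8 (fully home). Quick thread: the head sinks 4 mm from 0 to 2.8 and, over the cover, presses on it from about 1.4 on. It stays where it is left; friction 0.08 N m.
- screw_near_left_head (a point): Centre of the flat paddle head of the near left thumb screw: 18 mm wide along this point's x, 7 mm thick along its y, 16 mm high, on a round 18 mm collar; 54 mm above the bench when loose. The point turns with the screw, whose axis is vertical. The cover slides in below the collar.
- screw_near_right (a joint): Turn of the near right screw, rad, positive clockwise from above. Loose at 0 to 0.25, stops dead at 2.8 (fully home). Quick thread: the head sinks 4 mm from 0 to 2.8 and, over the cover, presses on it from about 1.4 on. It stays where it is left; friction 0.08 N m.
- screw_near_right_head (a point): Centre of the flat paddle head of the near right thumb screw: 18 mm wide along this point's x, 7 mm thick along its y, 16 mm high, on a round 18 mm collar; 54 mm above the bench when loose. The point turns with the screw, whose axis is vertical. The cover slides in below the collar.
- dish: Bystander: covered clear dish, 62 mm wide, 14 mm high. Leave alone.
- forceps: Bystander: steel forceps 131 mm long lying on the bench. Leave alone.
- blower: Bystander: rubber lens blower, 56 mm wide, 104 mm high, standing. Leave alone.

How it is judged (in metres and radians):
On the way, in this order (a step that is already met when the one before it is completed fails the run):
1. every bar lies in a nest of its own length ((horizontal distance between long_a and nest_long_near below 0.007 m or horizontal distance between long_a and nest_long_far below 0.007 m) and z of each of long_a, long_b, short_a, short_b in the frame of cell below 0.0265 m and angle between the y axis of each of long_a, long_b, short_a, short_b and the y axis of cell, either way round below 0.12 rad and (horizontal distance between long_b and nest_long_near below 0.007 m or horizontal distance between long_b and nest_long_far below 0.007 m) and (horizontal distance between short_a and nest_short_near below 0.007 m or horizontal distance between short_a and nest_short_far below 0.007 m) and (horizontal distance between short_b and nest_short_near below 0.007 m or horizontal distance between short_b and nest_short_far below 0.007 m)), for 0.2 s.
2. the cover lies on the gasket, slid home under the four heads, the screws still loose (x of cover_handle in the frame of cell between -0.005 and 0.005 m and y of cover_handle in the frame of cell between -0.004 and 0.004 m and z of cover_handle in the frame of cell below 0.063 m and angle between the x axis of cover_handle and the x axis of cell, either way round below 0.06 rad and value of joint each of screw_near_left, screw_far_right, screw_near_right, screw_far_left below 0.6 rad), for 0.2 s.
3. all four screws are about half way in (value of joint each of screw_near_left, screw_far_right, screw_near_right, screw_far_left above 0.9 rad), for 0.2 s.
At the end, for the whole second after the job is handed in: every bar within 7 mm of a nest centre of its own length and down in it; cover within 5 mm of the locked place, pressed down and flat within 0.7 degrees; all four screws turned past 2.5 of 2.8 rad (all of step 1 and x of cover_handle in the frame of cell between -0.005 and 0.005 m and y of cover_handle in the frame of cell between -0.004 and 0.004 m and z of cover_handle in the frame of cell below 0.063 m and angle between the x axis of cover_handle and the x axis of cell, either way round below 0.06 rad and value of joint each of screw_near_left, screw_far_right, screw_near_right, screw_far_left above 2.5 rad and z of cover_handle in the frame of cell below 0.0595 m and angle between the z axis of cover_handle and the z axis of cell, either way round below 0.012 rad and linear speed of cover below 0.02 m/s); the robot touches nothing.
It fails at once if a screw is nearly home (past 2.1 rad) while another is still loose (below 0.8) (value of joint any of screw_near_left, screw_far_right, screw_near_right, screw_far_left above 2.1 rad and value of joint any of screw_near_left, screw_far_right, screw_near_right, screw_far_left below 0.8 rad).
It fails at once if first round: both screws of one side are drawn in (past 0.9 rad) while both of the opposite side are loose (below 0.45) ((value of joint each of screw_near_left, screw_near_right above 0.9 rad and value of joint each of screw_far_left, screw_far_right below 0.45 rad) or (value of joint each of screw_near_left, screw_far_left above 0.9 rad and value of joint each of screw_near_right, screw_far_right below 0.45 rad) or (value of joint each of screw_far_left, screw_far_right above 0.9 rad and value of joint each of screw_near_left, screw_near_right below 0.45 rad) or (value of joint each of screw_near_right, screw_far_right above 0.9 rad and value of joint each of screw_near_left, screw_far_left below 0.45 rad)).
It fails at once if second round: both screws of one side are home (past 2.4 rad) while both of the opposite side are not (below 1.9) ((value of joint each of screw_near_left, screw_near_right above 2.4 rad and value of joint each of screw_far_left, screw_far_right below 1.9 rad) or (value of joint each of screw_near_left, screw_far_left above 2.4 rad and value of joint each of screw_near_right, screw_far_right below 1.9 rad) or (value of joint each of screw_far_left, screw_far_right above 2.4 rad and value of joint each of screw_near_left, screw_near_right below 1.9 rad) or (value of joint each of screw_near_right, screw_far_right above 2.4 rad and value of joint each of screw_near_left, screw_far_left below 1.9 rad)).
It fails at once if a bystander is pushed more than 3 cm (distance of any of dish, forceps, blower from where it was at the start of the episode above 0.03 m).
Of bar_long_a, bar_long_b, bar_short_a, bar_short_b only 2 to 4 are there at a start; the rules pass over those that are not, and their reading is None.
At some moment in a run one of bar_long_a, bar_long_b, bar_short_a, bar_short_b may be knocked a few centimetres aside while the robot is not near it.
Once in a run the grip may slacken for a moment while it holds something.
It also fails if it takes over 208 s, if anything falls off the work surface, if the arm or the gripper's body presses on something with over 40 N, if the wrist force passes 120 N, or if a joint passes its speed limit or range.

## Robot

A 6-joint arm with a two-finger parallel gripper is mounted at the origin on a cart in front of the work surface, level with it; the furniture and walls round the work are solid. World frame = base frame: x ahead of the robot, y to its left, z up, the work surface at z = 0. Lengths are in m, angles in degrees, forces in N, time in s.
With the tool pointing down it reaches from about 0.325 to 0.9 m from the base axis. Payload 6.1 kg.
Tool frame: the origin (TCP) lies midway between the tips of the shut fingers; the grasp point (between the pads) lies 19 mm behind it (manip.grip_point_offset is the distance from the TCP to the grasp point, in m); z points along the fingers, y is the direction in which the jaws open and shut (so a half turn about z gives the same grasp; the last joint's range is limited). The gripper opens to 87 mm and grips with 3 to 60 N. Pads are 19 mm wide; open, the fingers measure 117 mm over their backs; the gripper's body (75 mm by 190 mm) begins 51 mm behind the grasp point.
Start: joints at [58.321, 12.628, 87.462, -0, 79.91, -7.225], TCP at [0.259, 0.569, 0.223] pointing down, gripper open.
Joint ranges: [-170.65, 170.65], [-52.31, 119.04], [5.05, 147.46], [-71.25, 251.25], [11.57, 151.72], [-153.62, 153.62]. Speed limits (degrees/s): [147.25, 147.25, 172.46, 180, 180, 180].

## Interface

Orientations are given as a 3x3 rotation matrix whose columns are the frame's x, y, z axes.
In Python, from plant import monitor, vision, manip gives the robot as it stands.
- The arm moves only by the tool carry_out, never from a script. Its argument "commands" is a list of rows, each a list of 7 numbers: the shift along the world's x, y, z in mm, then the turn, a rotation vector about the world's x, y, z in degrees, then the opening, from 0 (shut) to 1 (fully open). A call has 1 to 8 rows; each row is the pose to reach, as a shift and turn from the pose measured when the call began; what a row does not reach only later rows make up. A row lasts 1/8 s, in which the tool goes at most 62.5 mm and 10.7 degrees, less where a joint would pass 70% of its speed; a pose out of reach is approached as far as the arm can. A call with a gripper value outside its range is refused whole. The fingers move at their own pace and stop on an object; the grip force is fixed at half the most. Time passes only in rows, so rows that repeat a pose let the fingers close. It gives the time, the measured TCP pose, the force and the opening at its end, in the units of the state.
- monitor.sense(): the state, without advancing time (a new reading comes with each control period).
- vision.read_camera(name): name is "side" or "top"; returns a dict with "img" (480x640x3 uint8, blue, green, red), "fx", "fy", "cx", "cy" (pixels), "distortion" ([k1, k2, p1, p2, k3] as OpenCV has them; the pictures are not rectified), "R" (3x3) and "t" (3): a world point X has camera coordinates R X + t. Camera axes: x right, y down, z forward; pixel columns grow to the right and rows downward; lengths in m; the calibration is good to about 2 mm. A picture is of the moment at which its call begins. There is no depth.
- manip.sign_off(): hands the job in, once; it reports no verdict.
The state is a dict: "t": time; "joint_positions": joint angles; "qvel": joint speeds; "tau": joint torques, N m; "eef_pos": TCP position; "tool_rot": TCP orientation; "ft_force": force on the tool from outside, world axes, zero at the start; "wrist_torque": the same for the moment, N m; "grip_width": opening from 0.0 (shut) to 1.0 (fully open).
Only numpy, scipy, OpenCV 4.12 (cv2) and the standard library are available. Lean on these libraries where they do the work, as an engineer would, in place of code of your own. Each camera call takes 0.05 s, during which the arm holds its last target.

## Working session

There is one attempt and no reset: what is moved stays moved. The work goes in short steps, Python scripts to look and compute and a tool call to move; the robot and the scene stay as the last step left them, time stands still between calls to the robot, and variables do not carry over. Pictures are saved under pics/ and viewed, and the job is handed in when it is done.

Besides the shell and the picture viewer there is one more tool, called after "Call:" by a JSON object that holds its "name" and its "arguments". carry_out: Moves the arm, as the interface text tells. Its arguments: {"type":"object","properties":{"commands":{"type":"array","items":{"type":"array","items":{"type":"number"}}}},"required":["commands"]}

```bash
ls; mkdir -p pics
cat > h.py <<'E'
import numpy as np, cv2
from plant import monitor, vision, manip
def shot(name,fn):
    c=vision.read_camera(name); cv2.imwrite('pics/'+fn,c['img']); np.save('pics/'+fn+'.npy',c,allow_pickle=True); return c
def load(fn): return np.load('pics/'+fn+'.npy',allow_pickle=True).item()
def K(c): return np.array([[c['fx'],0,c['cx']],[0,c['fy'],c['cy']],[0,0,1.]])
def px2w(c,uv,z):
    uv=np.array(uv,float).reshape(-1,1,2)
    n=cv2.undistortPoints(uv,K(c),np.array(c['distortion']))[:,0]
    d=np.c_[n,np.ones(len(n))]@np.array(c['R']); o=-np.array(c['R']).T@np.array(c['t'])
    s=(z-o[2])/d[:,2]; return o+d*s[:,None]
def w2px(c,X):
    X=np.array(X,float).reshape(-1,1,3)
    return cv2.projectPoints(X,cv2.Rodrigues(np.array(c['R']))[0],np.array(c['t'],float),K(c),np.array(c['distortion']))[0][:,0]
np.set_printoptions(precision=4,suppress=True)
E
python3 - <<'E'
from h import *
for n in('top','side'):
    c=shot(n,n+'0.png'); print(n,c['fx'],-np.array(c['R']).T@np.array(c['t'])); print(np.array(c['R']))
s=monitor.sense(); print(s['t'],s['eef_pos'],s['tool_rot'],s['ft_force'],s['grip_width'])
print(manip.grip_point_offset)
E
```

```text
pics
top 522.0725209590518 [0.455  0.0039 1.2797]
[[-0.0134 -0.9998 -0.0178]
 [-0.9979  0.0144 -0.0629]
 [ 0.0632  0.0169 -0.9979]]
side 472.4062274356425 [ 0.4246 -1.0411  0.551 ]
[[ 0.9938 -0.1114 -0.0071]
 [-0.0519 -0.4044 -0.9131]
 [ 0.0988  0.9078 -0.4076]]
0.1 [0.2584 0.5685 0.2216] [[-0.9103  0.4139 -0.0009]
 [ 0.4139  0.9103 -0.0015]
 [ 0.0002 -0.0017 -1.    ]] [0.9632 0.1072 0.3597] 1.0011420657912105
0.0187
```

View pics/top0.png

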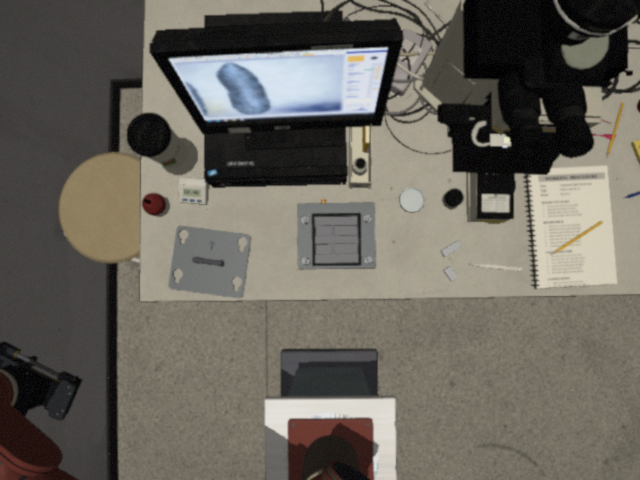

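View pics/side0.png

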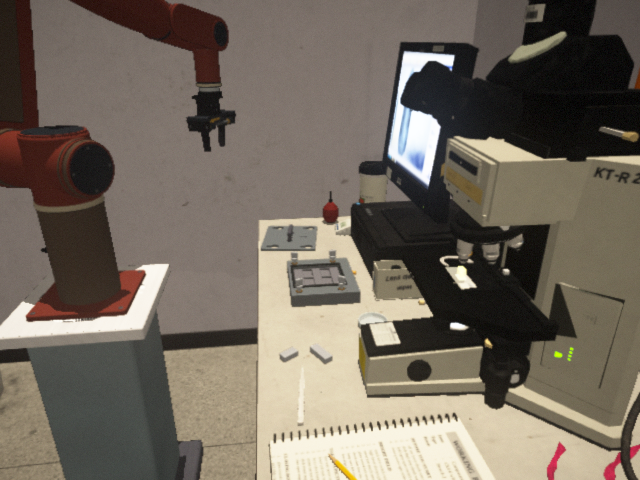

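Run:
```python
from h import *
a=load('top0.png')['img']; 
crop=lambda a,x,y,w,h,s:cv2.resize(a[y:y+h,x:x+w],None,fx=s,fy=s,interpolation=cv2.INTER_CUBIC)
cv2.imwrite('pics/c1.png',crop(a,290,190,100,90,8)) 
cv2.imwrite('pics/c2.png',crop(a,430,180,100,110,5))
cv2.imwrite('pics/c3.png',crop(a,160,215,100,90,8))
b=load('side0.png')['img']
cv2.imwrite('pics/c4.png',crop(b,250,180,130,190,3))
```

```text
(no output)
```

View pics/c1.png

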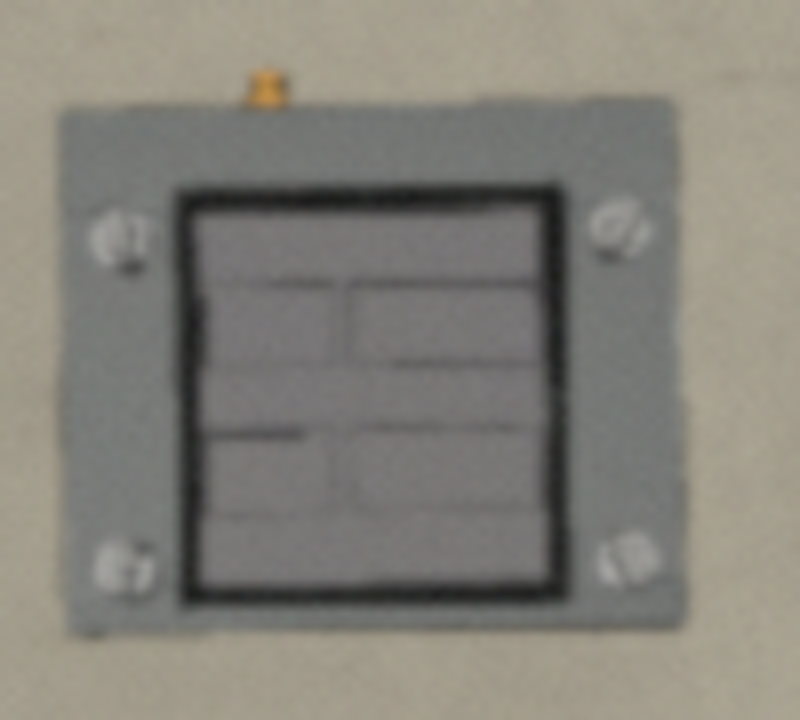

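View pics/c2.png

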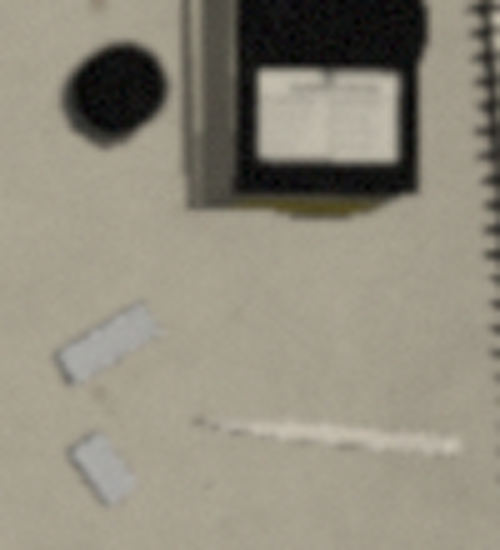

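View pics/c3.png

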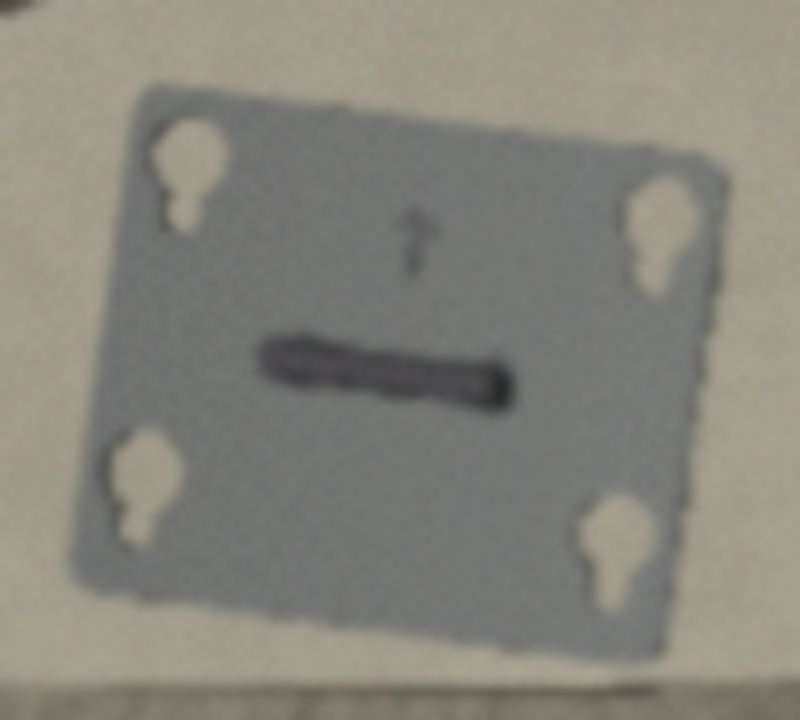

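View pics/c4.png

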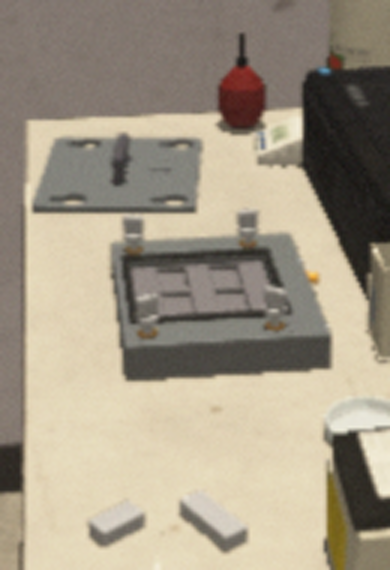

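```bash
cat >> h.py <<'E'
def uncrop(p,x,y,s): p=np.array(p,float); return (p+0.5)/s-0.5+np.array([x,y])
def fit2(model,W):  # model Nx2 -> W Nx2 ; rigid
    m=np.array(model,float); mc=m.mean(0); wc=W.mean(0); A=m-mc;B=W-wc
    th=np.arctan2((A[:,0]*B[:,1]-A[:,1]*B[:,0]).sum(),(A*B).sum())
    R=np.array([[np.cos(th),-np.sin(th)],[np.sin(th),np.cos(th)]]); t=wc-R@mc
    return th,t,(A@R.T+wc-W)
E
python3 - <<'E'
from h import *
c=load('top0.png')
cor=uncrop([(61,108),(676,100),(686,625),(68,632)],290,190,8)
W=px2w(c,cor,0.030)[:,:2]
th,t,r=fit2([(.079,.093),(.079,-.093),(-.079,-.093),(-.079,.093)],W); print('cell rim',np.degrees(th),t,'\n',r*1e3)
cor=uncrop([(202,208),(541,202),(547,582),(203,590)],290,190,8)
W=px2w(c,cor,0.023)[:,:2]
th,t,r=fit2([(.047,.052),(.047,-.052),(-.065,-.052),(-.065,.052)],W); print('cav',np.degrees(th),t,'\n',r*1e3)
sc=uncrop([(125,240),(622,230),(630,560),(128,568)],290,190,8)
for z in(.054,):
  W=px2w(c,sc,z)[:,:2]
  th,t,r=fit2([(.038,.074),(.038,-.074),(-.060,-.074),(-.060,.074)],W); print('scr',np.degrees(th),t,'\n',r*1e3)
# cover holes z=.006, round
h=uncrop([(192,158),(662,217),(619,532),(148,473)],160,215,8)
W=px2w(c,h,0.003)[:,:2]
th,t,r=fit2([(.058,.074),(.058,-.074),(-.040,-.074),(-.040,.074)],W); print('cover',np.degrees(th),t,'\n',r*1e3)
h=uncrop([(140,88),(732,160),(662,660),(75,590)],160,215,8)
W=px2w(c,h,0.006)[:,:2]
th,t,r=fit2([(.079,.093),(.079,-.093),(-.079,-.093),(-.079,.093)],W); print('cover corners',np.degrees(th),t,'\n',r*1e3)
h=uncrop([(260,357),(514,389)],160,215,8); W=px2w(c,h,.034); print('handle',W, W.mean(0))
# bars, z=.012 top
for n,q in(('long',[(58,355),(142,302),(160,328),(74,382)]),('short',[(68,452),(98,433),(134,484),(106,505)])):
  W=px2w(c,uncrop(q,430,180,5),.010)[:,:2]; print(n,W.mean(0)); e=np.diff(np.r_[W,W[:1]],axis=0); print(np.linalg.norm(e,axis=1)*1e3,np.degrees(np.arctan2(e[:,1],e[:,0])))
# nests corners
for n,q in(('LF',[(351,286),(540,284),(541,362),(352,364)]),('LN',[(354,432),(542,428),(544,508),(356,511)]),('SF',[(203,284),(334,283),(335,363),(204,364)])):
  W=px2w(c,uncrop(q,290,190,8),.022)[:,:2]; print(n,W.mean(0))
E
```

```text
cell rim -0.0686143717558279 [ 0.5436 -0.0216] 
 [[ 0.0061  0.2482]
 [ 0.2023 -0.5047]
 [ 0.0142 -0.5488]
 [-0.2225  0.8054]]
cav -0.047531251695997256 [ 0.5441 -0.0218] 
 [[-1.3659  1.0883]
 [-1.7329 -0.4287]
 [ 1.0245 -0.6271]
 [ 2.0744 -0.0325]]
scr 0.15923602044053567 [ 0.5429 -0.0219] 
 [[ 0.7064  0.8446]
 [ 0.3479 -0.6613]
 [-0.4642 -0.48  ]
 [-0.5901  0.2967]]
cover -7.872429627616103 [0.4858 0.29  ] 
 [[ 0.0782  0.2476]
 [ 0.1862  0.0006]
 [-0.4202 -0.3294]
 [ 0.1558  0.0812]]
cover corners -7.649425835750572 [0.4857 0.2892] 
 [[ 1.356   0.2072]
 [ 1.6721 -0.0535]
 [-2.3496 -1.4461]
 [-0.6785  1.2923]]
handle [[0.4906 0.3257 0.034 ]
 [0.48   0.2487 0.034 ]] [0.4853 0.2872 0.034 ]
long [ 0.5099 -0.3021]
[48.9119 15.3563 49.9843 15.2132] [ -58.9261 -146.6222  120.9163   29.3602]
short [ 0.4483 -0.2969]
[17.4018 30.2008 17.136  31.5306] [ -58.8806 -145.9416  125.5182   34.51  ]
LF [ 0.5563 -0.0441]
LN [ 0.5123 -0.0442]
SF [0.5572 0.0094]
```

Run:
```python
from h import *
c=load('side0.png'); b=c['img']
crop=lambda a,x,y,w,h,s:cv2.resize(a[y:y+h,x:x+w],None,fx=s,fy=s,interpolation=cv2.INTER_CUBIC)
print(w2px(c,[(.5099,-.3021,.012),(.4483,-.2969,.012),(.5435,-.0218,.03)]))
im=crop(b,270,240,100,75,8)
cx,cy=.5435,-.0218
for x,y,z in [(.079,.093,.03),(.079,-.093,.03),(-.079,-.093,.03),(-.079,.093,.03),(.038,.074,.062),(.038,-.074,.062),(-.06,-.074,.062),(-.06,.074,.062),(.025,-.05,.023),(.001,-.05,.023),(.025,.006,.023)]:
    p=(w2px(c,[(cx+x,cy+y,z)])[0]-[270,240]+.5)*8-.5; cv2.circle(im,tuple(int(v) for v in p),3,(0,0,255),1)
cv2.imwrite('pics/c5.png',im)
im=crop(b,270,330,75,50,8)
for n,X,a,L in(('l',(.5099,-.3021),120.5,50),('s',(.4483,-.2969),124.5,33)):
    ua=np.array([np.cos(np.radians(a)),np.sin(np.radians(a))]); ub=np.array([-ua[1],ua[0]])
    for s in(-1,1):
        for q in(-1,1):
            P=np.array(X)+ua*s*L/2e3+ub*q*.009
            p=(w2px(c,[(*P,.012)])[0]-[270,330]+.5)*8-.5; cv2.circle(im,tuple(int(v) for v in p),3,(0,0,255),1)
cv2.imwrite('pics/c6.png',im)
a=load('top0.png');im=crop(a['img'],430,230,50,60,10)
for n,X,an,L in(('l',(.5099,-.3021),120.5,50),('s',(.4483,-.2969),124.5,33)):
    ua=np.array([np.cos(np.radians(an)),np.sin(np.radians(an))]); ub=np.array([-ua[1],ua[0]])
    for s in(-1,1):
        for q in(-1,1):
            P=np.array(X)+ua*s*L/2e3+ub*q*.009
            p=(w2px(a,[(*P,.012)])[0]-[430,230]+.5)*10-.5; cv2.circle(im,tuple(int(v) for v in p),3,(0,0,255),1)
cv2.imwrite('pics/c7.png',im)
```

```text
[[320.4728 350.1012]
 [287.8892 350.848 ]
 [320.5791 274.2353]]
```

View pics/c5.png

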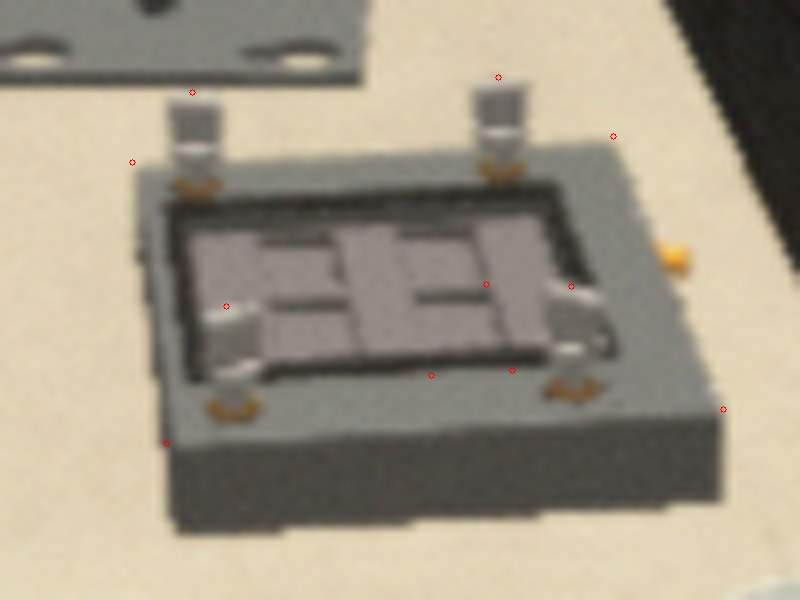

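View pics/c6.png

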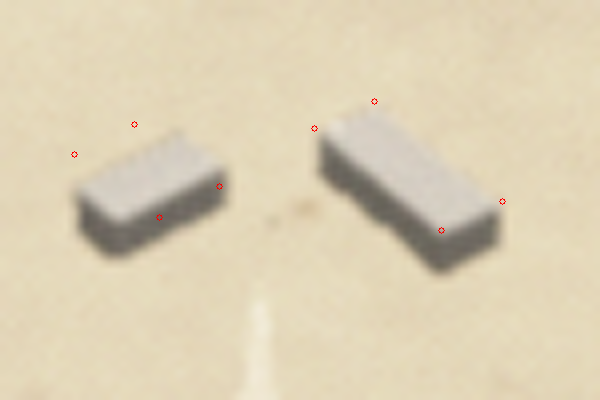

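View pics/c7.png

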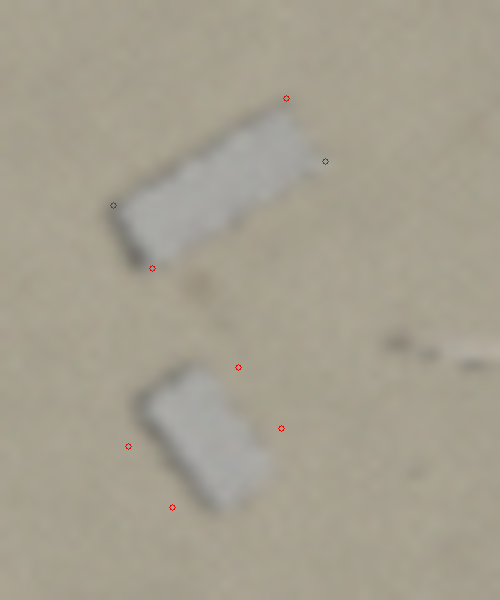

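Call:
{"name": "carry_out", "arguments": {"commands": [[20,-60,0,0,0,-5,1],[38,-120,0,0,0,-10,1],[56,-180,-5,0,0,-15,1],[74,-240,-10,0,0,-20,1],[92,-300,-20,0,0,-25,0.6],[110,-360,-30,0,0,-30,0.5],[128,-420,-40,0,0,-35,0.5],[145,-480,-50,0,0,-35,0.5]]}}

```text
t: 1.1
eef_pos: [0.4021, 0.0917, 0.1721]
tool_rot: [[-0.508, 0.862, -0.001], [0.862, 0.508, -0.001], [-0.0, -0.001, -1.0]]
ft_force: [1.3, 0.4, -0.2]
grip_width: 0.631
```

Call:
{"name": "carry_out", "arguments": {"commands": [[20,-60,0,0,0,0,0.5],[40,-120,0,0,0,0,0.5],[60,-180,0,0,0,0,0.5],[80,-240,-10,0,0,0,0.5],[92,-300,-20,0,0,0,0.5],[100,-355,-30,0,0,0,0.5],[106,-388,-45,0,0,0,0.5],[107,-391,-50,0,0,0,0.5]]}}

```text
t: 2.1
eef_pos: [0.5081, -0.301, 0.1203]
tool_rot: [[-0.505, 0.863, -0.003], [0.863, 0.505, 0.001], [0.002, -0.002, -1.0]]
ft_force: [-0.0, -0.1, -0.3]
grip_width: 0.497
```

Call:
{"name": "carry_out", "arguments": {"commands": [[0,0,-40,0,0,0,0.5],[1,0,-80,0,0,0,0.5],[2,-1,-95,0,0,0,0.5],[2,-1,-95,0,0,0,0.5]]}}

```text
t: 2.6
eef_pos: [0.5096, -0.3009, 0.0247]
tool_rot: [[-0.506, 0.863, -0.005], [0.863, 0.506, 0.002], [0.004, -0.003, -1.0]]
ft_force: [-0.3, 0.3, 0.6]
grip_width: 0.504
```

```bash
cat >> h.py <<'E'
def crop(a,x,y,w,h,s): return cv2.resize(a[y:y+h,x:x+w],None,fx=s,fy=s,interpolation=cv2.INTER_CUBIC)
def mark(im,c,X,x,y,s,col=(0,0,255)):
    for P in X:
        p=(w2px(c,[P])[0]-[x,y]+.5)*s-.5; cv2.circle(im,tuple(int(v) for v in p),3,col,1)
E
python3 - <<'E'
from h import *
c=shot('side','s1.png'); s=monitor.sense(); p=s['eef_pos']; print(p,s['t'])
im=crop(c['img'],260,290,100,75,8)
R=np.array(s['tool_rot']); w=.0435
mark(im,c,[p,p+R[:,1]*w/2,p-R[:,1]*w/2],260,290,8)
cv2.imwrite('pics/c8.png',im)
E
```

```text
[ 0.5106 -0.3018  0.0261] 2.65
```

View pics/c8.png

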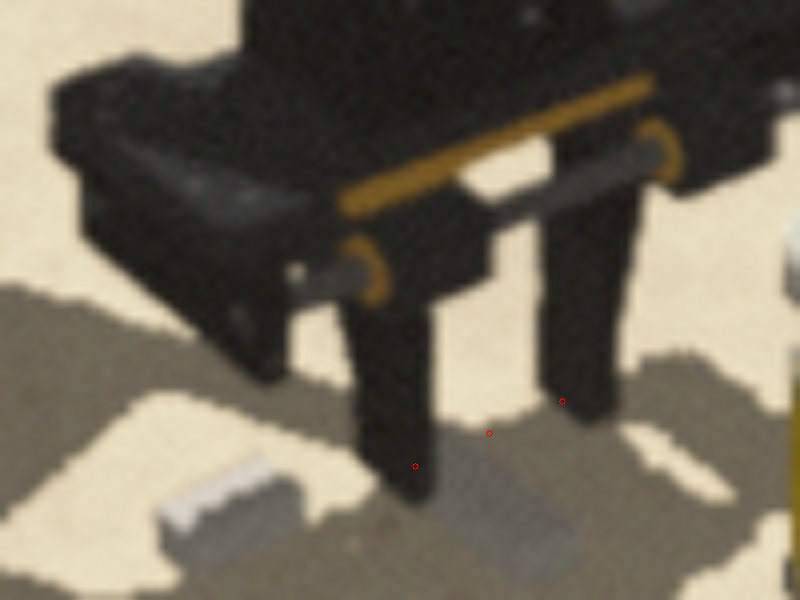

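Call:
{"name": "carry_out", "arguments": {"commands": [[0,0,-10,0,0,0,0.5],[0,0,-18,0,0,0,0.5],[0,0,-18,0,0,0,0.5],[0,0,-18,0,0,0,0.1],[0,0,-18,0,0,0,0.1],[0,0,-18,0,0,0,0.1],[0,0,-18,0,0,0,0.1]]}}

```text
t: 3.52
eef_pos: [0.5107, -0.3019, 0.0083]
tool_rot: [[-0.506, 0.863, -0.002], [0.863, 0.506, 0.0], [0.001, -0.002, -1.0]]
ft_force: [-0.7, 0.4, 0.8]
grip_width: 0.199
```

Call:
{"name": "carry_out", "arguments": {"commands": [[0,0,30,0,0,0,0.1],[0,0,70,0,0,-5,0.1],[0,50,80,0,0,-10,0.1],[0,100,80,0,0,-15,0.1],[0,150,80,0,0,-20,0.1],[1,200,80,0,0,-26,0.1],[2,240,75,0,0,-30.5,0.1],[2,258,60,0,0,-30.5,0.1]]}}

```text
t: 4.53
eef_pos: [0.5134, -0.0422, 0.0687]
tool_rot: [[-0.0, 1.0, 0.0], [1.0, 0.0, 0.001], [0.001, 0.0, -1.0]]
ft_force: [0.5, -0.7, -1.0]
grip_width: 0.199
```

Call:
{"name": "carry_out", "arguments": {"commands": [[0,0,-10,0,0,0,0.1],[0,0,-15,0,0,0,0.1]]}}

```text
t: 4.78
eef_pos: [0.5128, -0.043, 0.0525]
tool_rot: [[-0.0, 1.0, -0.001], [1.0, 0.0, 0.001], [0.001, -0.001, -1.0]]
ft_force: [0.9, -1.2, -1.3]
grip_width: 0.199
```

```bash
cat > v.py <<'E'
from h import *
import sys
n=sys.argv[1]; tc=[int(v) for v in sys.argv[2].split(',')]; sc=[int(v) for v in sys.argv[3].split(',')]
c=shot('top',n+'t.png'); d=shot('side',n+'s.png'); s=monitor.sense(); print(s['eef_pos'],s['t'],s['ft_force'],s['grip_width'],s['joint_positions'])
cv2.imwrite('pics/%s_tc.png'%n,crop(c['img'],*tc)); cv2.imwrite('pics/%s_sc.png'%n,crop(d['img'],*sc))
E
python3 v.py a 290,190,100,90,6 270,220,100,95,6
```

```text
[ 0.5129 -0.0433  0.0528] 4.875 [ 0.2137  0.3906 -1.1003] 0.19736110050032238 [-13.6375   8.8424 111.5608   0.0455  59.6851 -13.6064]
```

View pics/a_sc.png

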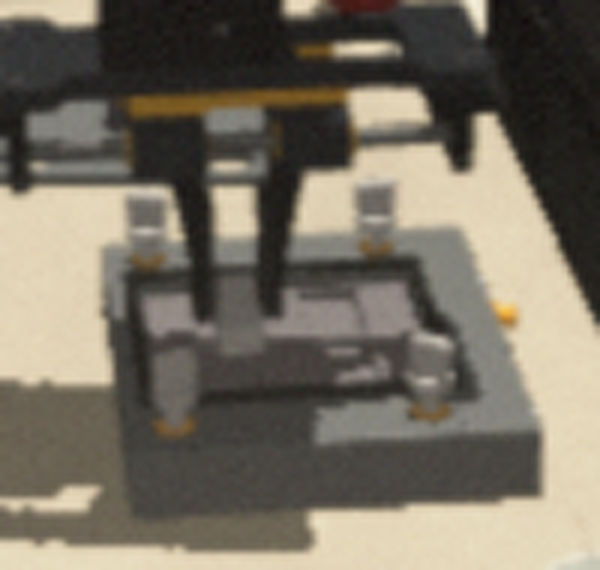

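View pics/a_tc.png

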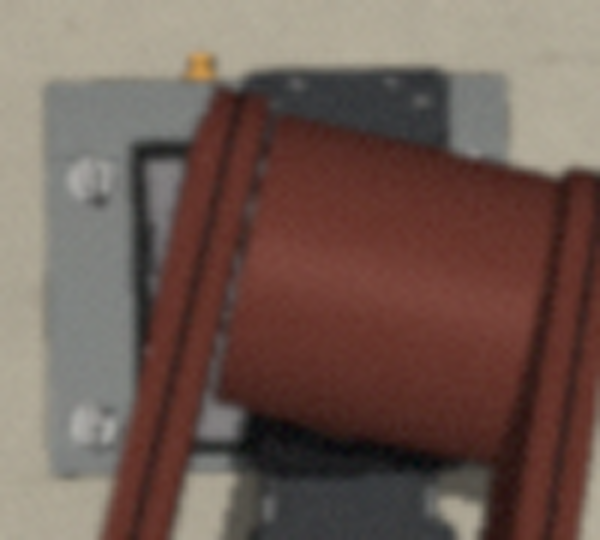

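Call:
{"name": "carry_out", "arguments": {"commands": [[0,-1,-8,0,0,0,0.1],[0,-1,-16,0,0,0,0.1],[0,-1,-21,0,0,0,0.1],[0,-1,-24,0,0,0,0.1],[0,-1,-26,0,0,0,0.1],[0,-1,-26,0,0,0,0.1]]}}

```text
t: 5.62
eef_pos: [0.5129, -0.0442, 0.0268]
tool_rot: [[0.001, 1.0, -0.001], [1.0, -0.001, 0.001], [0.001, -0.001, -1.0]]
ft_force: [0.6, -0.6, -1.5]
grip_width: 0.2
```

```bash
python3 v.py b 290,190,100,90,6 270,220,100,95,8
```

```text
[ 0.513  -0.0443  0.027 ] 5.725 [-0.0006 -0.6869  0.5312] 0.19455720527223738 [-13.7384  11.3113 112.0645   0.0443  56.6899 -13.7194]
```

View pics/b_sc.png

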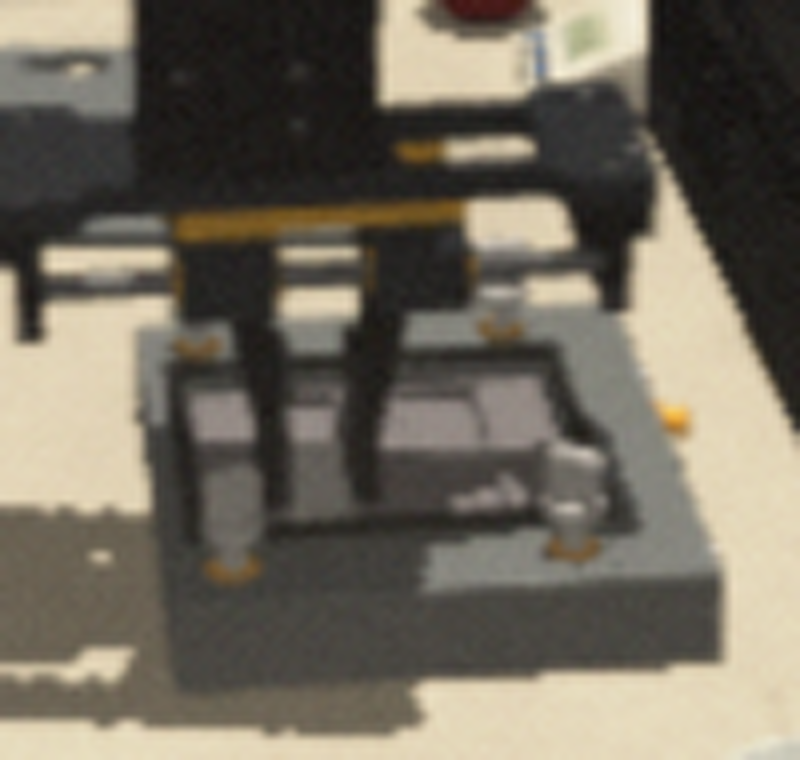

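Call:
{"name": "carry_out", "arguments": {"commands": [[0,0,-1,0,0,0,0.1],[0,0,-1,0,0,0,0.25],[0,0,-1,0,0,0,0.3],[0,0,-1,0,0,0,0.3],[0,0,15,0,0,0,0.3],[0,0,60,0,0,0,0.4],[-30,-60,90,0,0,-8,0.5],[-40,-120,90,0,0,-18,0.5]]}}

```text
t: 6.72
eef_pos: [0.4761, -0.1574, 0.1204]
tool_rot: [[0.312, 0.95, 0.005], [0.95, -0.312, -0.001], [0.0, 0.005, -1.0]]
ft_force: [1.3, -0.2, -0.5]
grip_width: 0.479
```

Call:
{"name": "carry_out", "arguments": {"commands": [[-10,-60,0,0,0,-10,0.5],[-20,-110,-20,0,0,-20,0.5],[-22,-131,-40,0,0,-30,0.5],[-22,-131,-60,0,0,-37,0.5],[-22,-131,-70,0,0,-37,0.5]]}}

```text
t: 7.35
eef_pos: [0.4536, -0.2885, 0.0501]
tool_rot: [[0.821, 0.571, 0.002], [0.571, -0.821, -0.003], [-0.0, 0.004, -1.0]]
ft_force: [0.5, 0.9, 0.4]
grip_width: 0.502
```

```bash
python3 v.py d 290,190,100,90,8 270,220,100,145,5
```

```text
[ 0.4535 -0.2878  0.0499] 7.45 [-0.8629  0.2056 -0.191 ] 0.4969040826137517 [-40.7698  11.7605 108.5351  -0.0694  59.5296  14.2743]
```

View pics/d_sc.png

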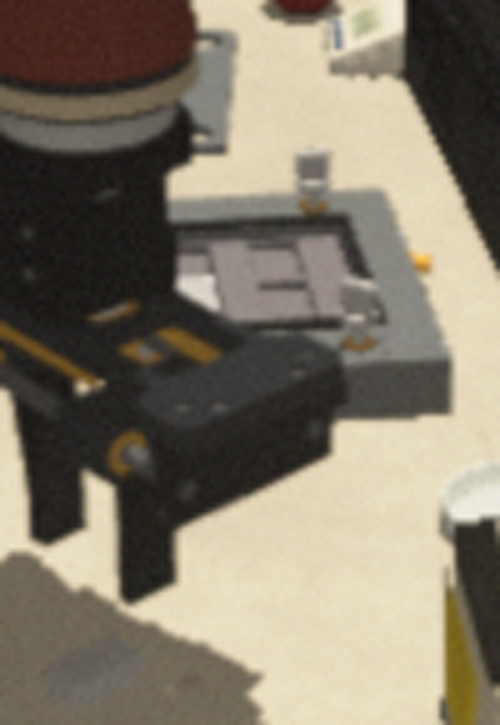

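View pics/d_tc.png

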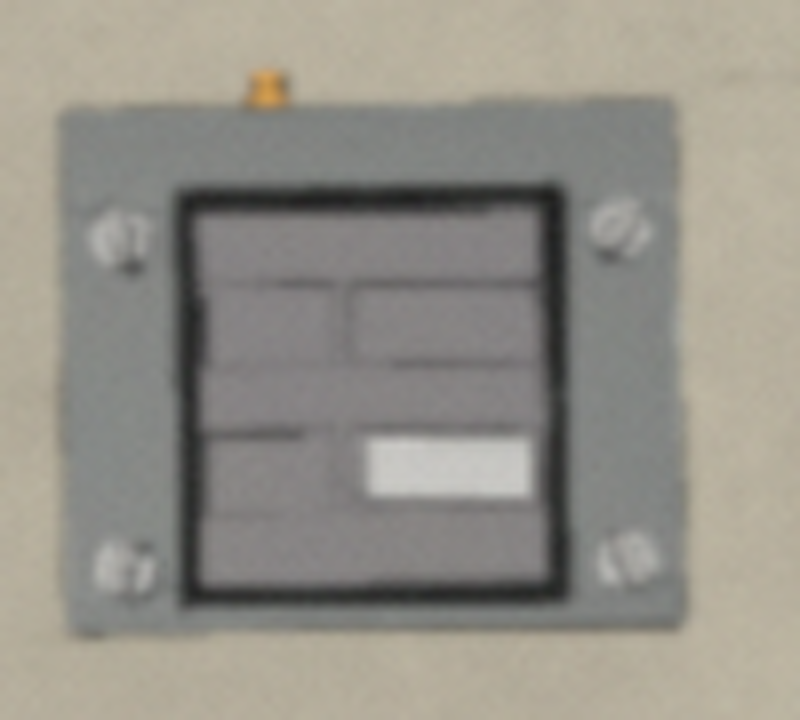

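Call:
{"name": "carry_out", "arguments": {"commands": [[-5,-9,-15,0,0,0,0.5],[-5,-9,-32,0,0,0,0.5],[-5,-9,-42,0,0,0,0.5],[-5,-9,-42,0,0,0,0.5],[-5,-9,-42,0,0,0,0.1],[-5,-9,-42,0,0,0,0.1],[-5,-9,-42,0,0,0,0.1],[-5,-9,-42,0,0,0,0.1]]}}

```text
t: 8.45
eef_pos: [0.4489, -0.297, 0.0083]
tool_rot: [[0.819, 0.574, 0.002], [0.574, -0.819, -0.003], [-0.0, 0.004, -1.0]]
ft_force: [0.7, 0.3, 2.2]
grip_width: 0.197
```

```bash
python3 v.py e 290,190,100,90,8 260,290,100,75,8
```

```text
[ 0.4489 -0.297   0.0083] 8.55 [-0.6734  0.2137  2.38  ] 0.1953730951717893 [-41.8513  15.7704 109.1171  -0.0684  54.8899  13.1924]
```

View pics/e_sc.png

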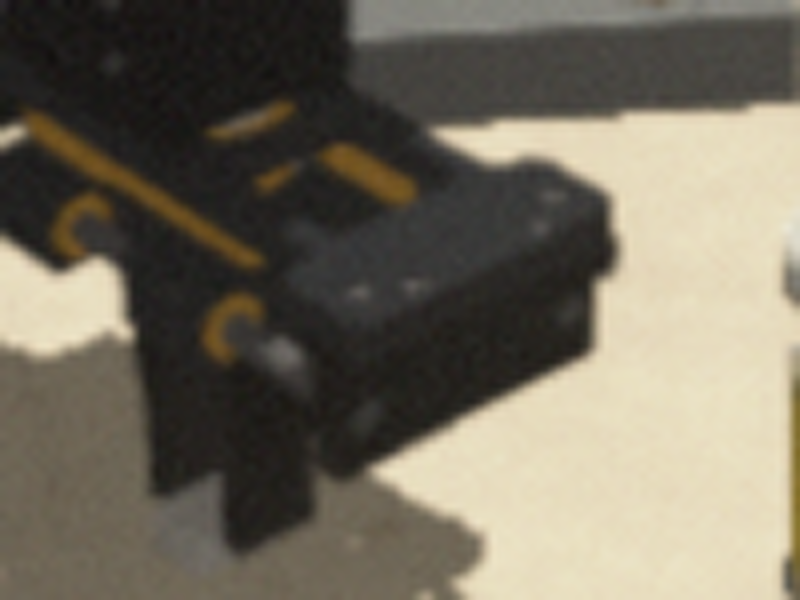

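Call:
{"name": "carry_out", "arguments": {"commands": [[0,0,35,0,0,2,0.1],[0,0,75,0,0,10,0.1],[10,50,80,0,0,20,0.1],[20,100,80,0,0,30,0.1],[34,155,80,0,0,40,0.1],[48,210,80,0,0,50,0.1],[60,265,80,0,0,55,0.1],[64,303,65,0,0,55,0.1]]}}

```text
t: 9.55
eef_pos: [0.5143, 0.0082, 0.0744]
tool_rot: [[-0.002, 1.0, 0.007], [1.0, 0.002, -0.0], [-0.0, 0.007, -1.0]]
ft_force: [0.3, -0.4, -0.8]
grip_width: 0.198
```

Call:
{"name": "carry_out", "arguments": {"commands": [[0,0,-15,0,0,0,0.1],[0,0,-25,0,0,0,0.1],[0,0,-25,0,0,0,0.1]]}}

```text
t: 9.93
eef_pos: [0.5133, 0.0072, 0.0483]
tool_rot: [[-0.001, 1.0, 0.005], [1.0, 0.001, -0.0], [-0.0, 0.005, -1.0]]
ft_force: [-0.8, 0.1, -0.2]
grip_width: 0.196
```

```bash
python3 v.py f 290,190,100,90,8 270,220,100,95,8
```

```text
[0.5145 0.007  0.0496] 10.025 [ 0.0091  0.5461 -0.1129] 0.19666794085229738 [ -8.028    8.735  112.097    0.0421  58.7534  -8.081 ]
```

View pics/f_sc.png

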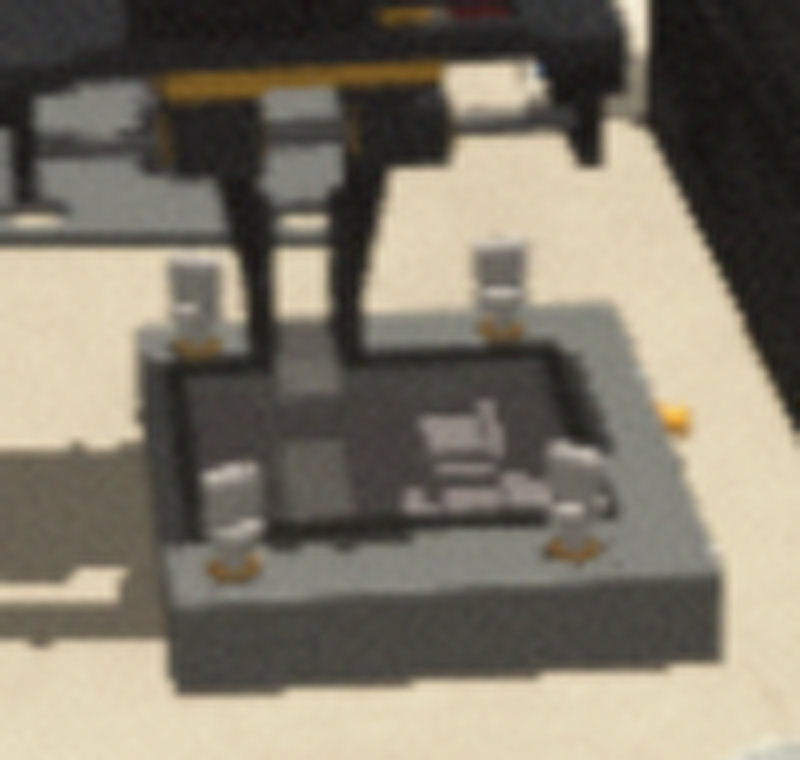

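Call:
{"name": "carry_out", "arguments": {"commands": [[-1,2,-8,0,0,0,0.1],[-1,2,-15,0,0,0,0.1],[-1,2,-19,0,0,0,0.1],[-1,2,-22,0,0,0,0.1],[-1,2,-23,0,0,0,0.1]]}}

```text
t: 10.65
eef_pos: [0.5133, 0.0091, 0.0263]
tool_rot: [[-0.001, 1.0, 0.007], [1.0, 0.001, -0.0], [-0.0, 0.007, -1.0]]
ft_force: [-0.2, 0.0, 1.3]
grip_width: 0.194
```

Call:
{"name": "carry_out", "arguments": {"commands": [[0,0,0,0,0,0,0.25],[0,0,0,0,0,0,0.3],[0,0,0,0,0,0,0.3],[0,0,15,0,0,0,0.3],[0,0,60,0,0,0,0.4],[-10,60,80,0,0,-8,0.5],[-20,120,80,0,0,-8,0.5],[-28,180,80,0,0,-8,0.5]]}}

```text
t: 11.65
eef_pos: [0.4858, 0.1909, 0.1085]
tool_rot: [[0.139, 0.99, 0.01], [0.99, -0.139, -0.001], [0.001, 0.01, -1.0]]
ft_force: [0.9, -0.6, 0.0]
grip_width: 0.496
```

Call:
{"name": "carry_out", "arguments": {"commands": [[0,50,0,0,0,0,0.5],[0,95,-10,0,0,0,0.5],[0,100,-30,0,0,0,0.5],[0,100,-45,0,0,0,0.5],[0,100,-45,0,0,0,0.5]]}}

```text
t: 12.28
eef_pos: [0.4844, 0.289, 0.0615]
tool_rot: [[0.141, 0.99, 0.006], [0.99, -0.141, -0.003], [-0.002, 0.006, -1.0]]
ft_force: [0.0, -0.2, 0.1]
grip_width: 0.498
```

```bash
python3 v.py g 290,190,100,90,8 250,190,100,95,8
```

```text
[0.486  0.2896 0.0634] 12.375 [ 1.1325  0.5934 -0.0754] 0.502276681072722 [ 22.9648  13.9678 104.1636  -0.2982  61.3988  31.2175]
```

View pics/g_sc.png

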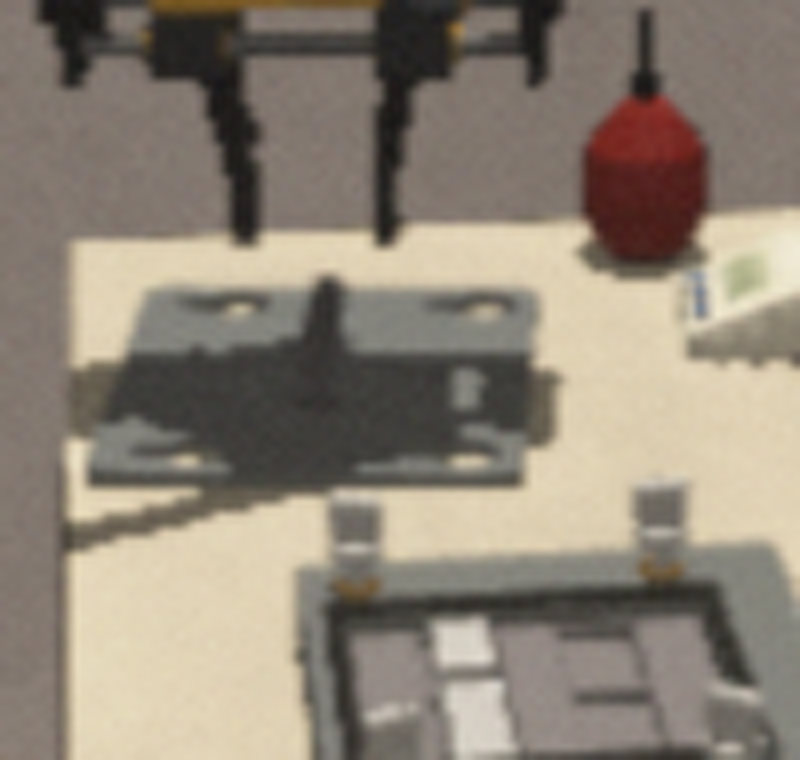

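View pics/g_tc.png

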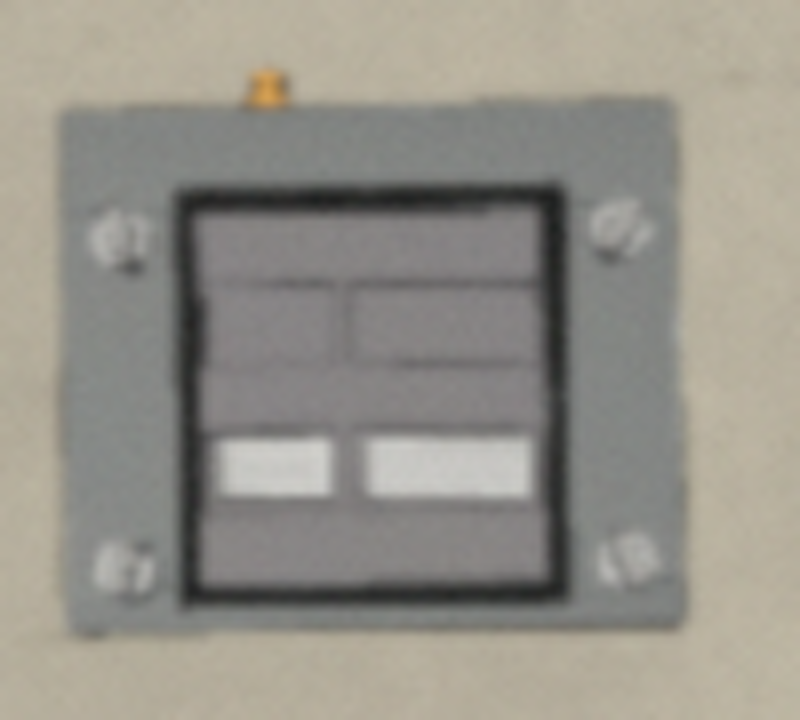

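Call:
{"name": "carry_out", "arguments": {"commands": [[0,0,-25,0,0,0,0.5],[0,0,-43,0,0,0,0.5],[0,0,-50,0,0,0,0.5],[0,0,-50,0,0,0,0.5],[0,0,-50,0,0,0,0.05],[0,0,-50,0,0,0,0.05],[0,0,-50,0,0,0,0.05],[0,0,-50,0,0,0,0.05]]}}

```text
t: 13.38
eef_pos: [0.486, 0.2897, 0.0137]
tool_rot: [[0.141, 0.99, 0.01], [0.99, -0.141, -0.001], [0.0, 0.01, -1.0]]
ft_force: [1.7, -0.5, 7.1]
grip_width: 0.132
```

Call:
{"name": "carry_out", "arguments": {"commands": [[0,0,10,0,0,0,0.05],[0,0,40,0,0,0,0.05],[0,0,90,0,0,0,0.05],[0,0,90,0,0,0,0.05]]}}

```text
t: 13.88
eef_pos: [0.4893, 0.2912, 0.1086]
tool_rot: [[0.141, 0.99, 0.018], [0.99, -0.141, 0.003], [0.005, 0.017, -1.0]]
ft_force: [0.6, -0.6, -4.8]
grip_width: 0.128
```

```bash
python3 v.py i 150,190,100,90,8 250,130,100,95,8
```

```text
[0.4857 0.2896 0.1036] 13.975 [-0.9374  0.5004 -5.311 ] 0.13761871192552433 [ 22.9734  10.8465 102.9736  -0.2853  65.6964  31.1903]
```

View pics/i_sc.png

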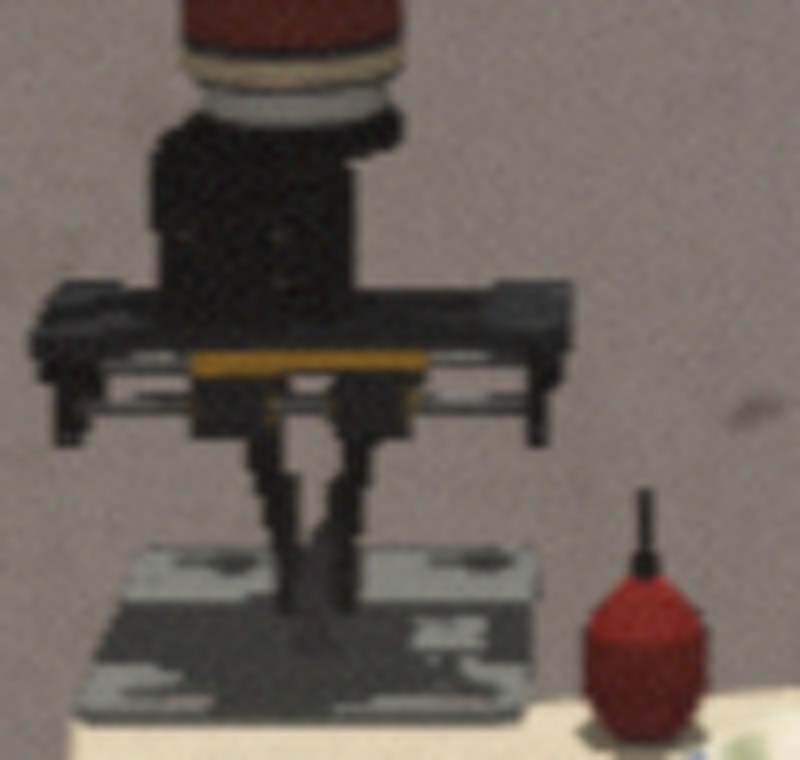

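View pics/i_tc.png

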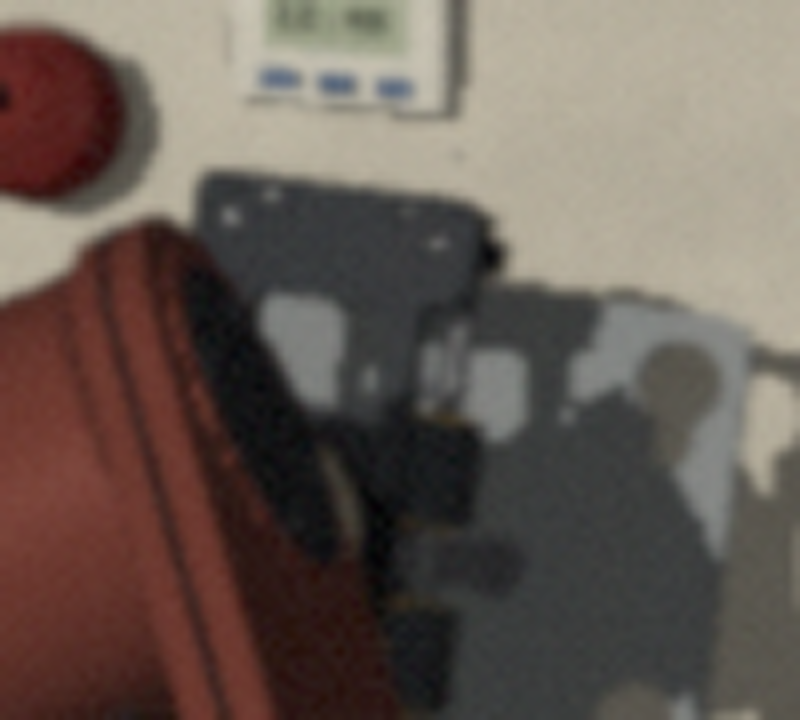

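Call:
{"name": "carry_out", "arguments": {"commands": [[4,-25,4,0,0,0,0.05],[10,-65,4,0,0,1,0.05],[16,-110,4,0,0,3,0.05],[22,-155,4,0,0,5,0.05],[28,-200,4,0,0,7,0.05],[33,-245,4,0,0,8.1,0.05],[37,-285,4,0,0,8.1,0.05],[38,-305,2,0,0,8.1,0.05]]}}

```text
t: 14.98
eef_pos: [0.522, -0.0172, 0.1031]
tool_rot: [[0.002, 1.0, 0.005], [1.0, -0.002, 0.001], [0.001, 0.005, -1.0]]
ft_force: [0.6, 0.5, -4.7]
grip_width: 0.136
```

Call:
{"name": "carry_out", "arguments": {"commands": [[0,-2,-5,0,0,0,0.05],[0,-2,-12,0,0,0,0.05],[0,-2,-15,0,0,0,0.05],[0,-2,-15,0,0,0,0.05]]}}

```text
t: 15.48
eef_pos: [0.5215, -0.0183, 0.0875]
tool_rot: [[0.001, 1.0, 0.004], [1.0, -0.001, 0.001], [0.001, 0.004, -1.0]]
ft_force: [-1.2, 0.6, -4.9]
grip_width: 0.137
```

```bash
python3 v.py j 290,190,100,90,8 260,200,100,95,8
```

```text
[ 0.5221 -0.0186  0.0883] 15.575 [ 0.2256 -0.2801 -5.1465] 0.1323260225834858 [-10.7707   6.481  109.7597   0.122   63.4528 -10.7632]
```

View pics/j_sc.png

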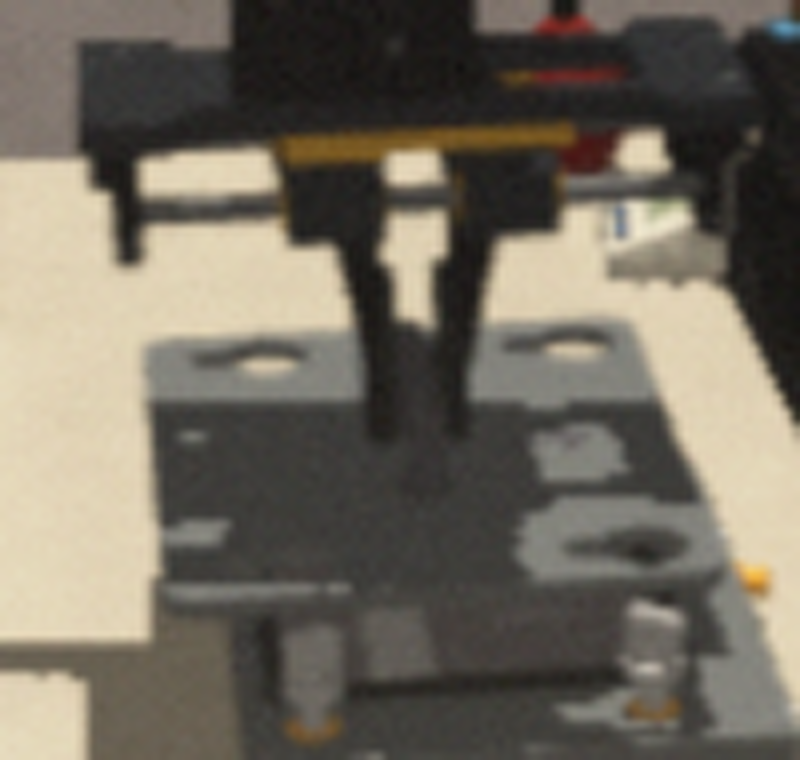

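View pics/j_tc.png

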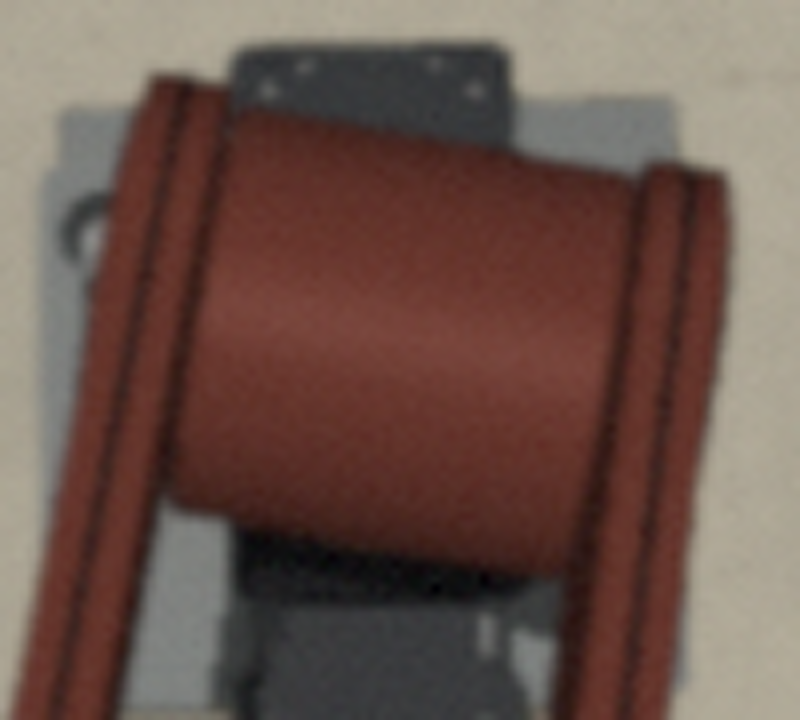

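Run:
```python
from h import *
from scipy.optimize import least_squares
c=load('side0.png')
# side bias from cell features (c5: crop 270,240 s8)
C=np.array([.5435,-.0218,0])
M=np.array([(.079,.093,.03),(.079,-.093,.03),(-.079,-.093,.03),(-.079,.093,.03)])
ob=uncrop([(617,143),(720,417),(172,446),(136,170)],270,240,8)
b=ob-w2px(c,M+C); print('bias px',b,b.mean(0))
bias=b.mean(0)
d=load('js.png')
ob=uncrop([(642,545),(568,342),(265,355),(150,345),(637,320),(160,582),(730,568)],260,200,8)
mod=np.array([(.058,-.074,.006),(.058,.074,.006),(-.04,.074,.006),(-.079,.093,.006),(.079,.093,.006),(-.079,-.093,.006),(.079,-.093,.006)])
def P(p):
    R=cv2.Rodrigues(np.array([0,0,p[3]]))[0]; return mod@R.T+p[:3]
f=lambda p:(w2px(d,P(p))+bias-ob).ravel()
r=least_squares(f,[.522,-.019,.076,0]); print(r.x,np.degrees(r.x[3])); print(r.fun.reshape(-1,2))
g=lambda q:f([q[0],q[1],.0758,q[2]])
r=least_squares(g,[.522,-.019,0]); print(r.x,np.degrees(r.x[2])); print(r.fun.reshape(-1,2))
```

```text
bias px [[ 0.4321  0.8218]
 [-0.4219  0.9899]
 [ 0.6485  0.3649]
 [ 0.4459  0.9617]] [0.2762 0.7846]
[ 0.5231 -0.0047  0.0706 -0.0119] -0.6818539699507596
[[-0.1611 -0.4228]
 [ 0.9045 -0.0777]
 [ 0.7331  0.0353]
 [-0.3688 -0.898 ]
 [-0.6697 -0.5062]
 [ 0.3541  1.7467]
 [-0.7391 -0.0954]]
[ 0.5219 -0.0158 -0.0128] -0.7349194150582903
[[ 0.0779 -0.3417]
 [ 1.0863 -0.2645]
 [ 0.5223 -0.1489]
 [-0.7274 -1.108 ]
 [-0.4118 -0.7195]
 [-0.1181  1.8853]
 [-0.381   0.0286]]
```

Run:
```python
from h import *
c=load('jt.png')
cv2.imwrite('pics/k.png',crop(c['img'],290,190,100,100,8)[:,:])
print(px2w(c,uncrop([(42,170),(48,440),(15,715),(690,690),(92,235)],290,190,8),.0815))
```

```text
[[ 0.5979  0.074   0.0815]
 [ 0.5197  0.0731  0.0815]
 [ 0.441   0.0834  0.0815]
 [ 0.4455 -0.1098  0.0815]
 [ 0.5788  0.0598  0.0815]]
```

View pics/k.png

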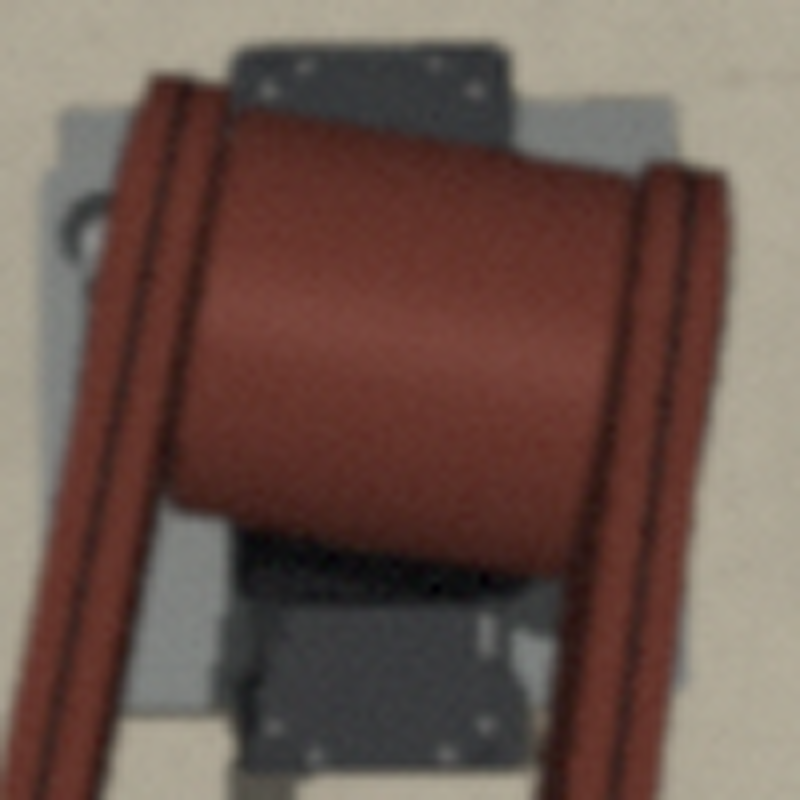

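Call:
{"name": "carry_out", "arguments": {"commands": [[1,-3,-3,0,0,0,0.05],[1.4,-3.2,-9,0,0,0,0.05],[1.4,-3.2,-14,0,0,0,0.05],[1.4,-3.2,-14,0,0,0,0.05],[1.4,-3.2,-14,0,0,0,0.05]]}}

```text
t: 16.2
eef_pos: [0.5235, -0.0219, 0.0742]
tool_rot: [[0.001, 1.0, 0.005], [1.0, -0.001, 0.001], [0.001, 0.005, -1.0]]
ft_force: [0.3, -0.6, -4.4]
grip_width: 0.139
```

```bash
python3 v.py l 290,190,100,90,8 260,200,100,95,8
```

```text
[ 0.5237 -0.0219  0.0744] 16.3 [ 0.2971 -0.1734 -3.7249] 0.13357448990003504 [-11.0899   7.8305 109.9653   0.1246  61.8747 -11.0886]
```

View pics/l_sc.png

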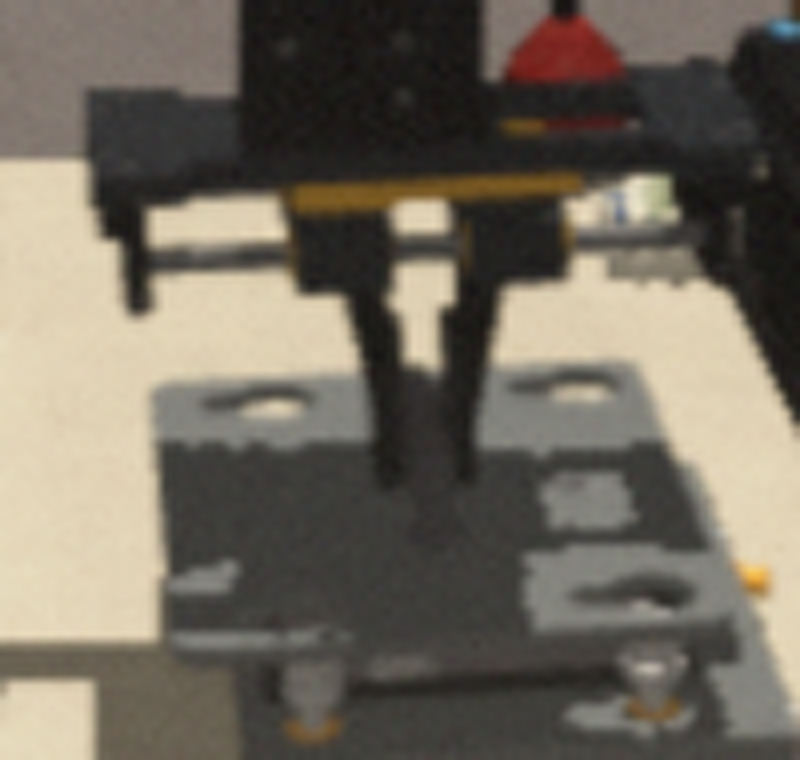

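View pics/l_tc.png

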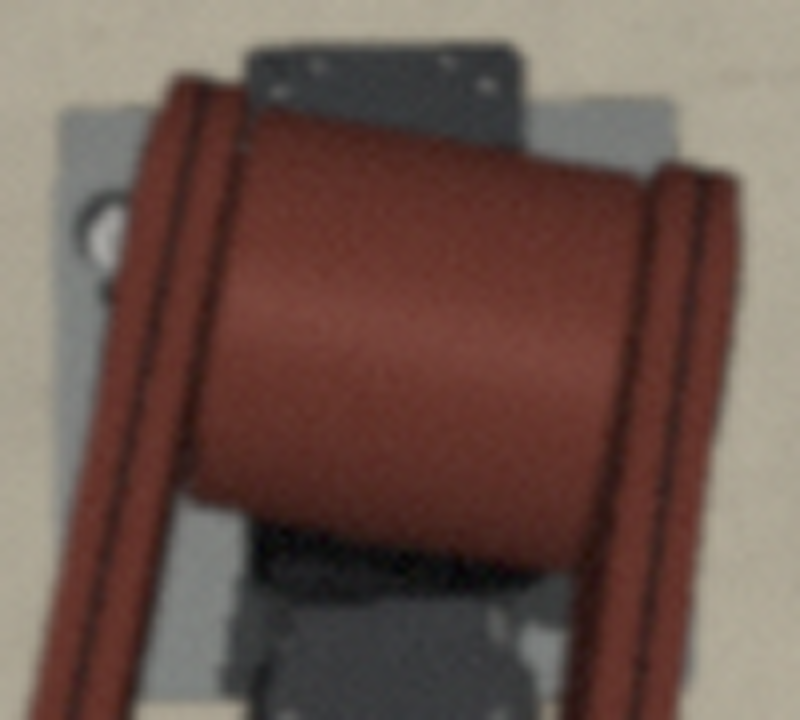

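Call:
{"name": "carry_out", "arguments": {"commands": [[0,0,-5,0,0,0,0.05],[0,0,-10,0,0,0,0.05],[0,0,-14,0,0,0,0.05],[0,0,-14,0,0,0,0.05]]}}

```text
t: 16.8
eef_pos: [0.5232, -0.0218, 0.0598]
tool_rot: [[0.001, 1.0, 0.005], [1.0, -0.001, 0.001], [0.001, 0.005, -1.0]]
ft_force: [0.2, -0.1, -4.9]
grip_width: 0.135
```

Call:
{"name": "carry_out", "arguments": {"commands": [[0,0,-3,0,0,0,0.05],[0,0,-6,0,0,0,0.05],[0,0,-9,0,0,0,0.05],[0,0,-11,0,0,0,0.05],[0,0,-11,0,0,0,0.05]]}}

```text
t: 17.42
eef_pos: [0.523, -0.0218, 0.0486]
tool_rot: [[0.001, 1.0, 0.004], [1.0, -0.001, 0.001], [0.001, 0.004, -1.0]]
ft_force: [0.1, 0.3, -4.7]
grip_width: 0.134
```

```bash
python3 v.py m 290,190,100,90,8 260,200,100,95,8
```

```text
[ 0.5232 -0.0218  0.0488] 17.525 [-0.6252  0.0892 -4.3977] 0.13370241346584577 [-11.0911  10.0773 110.6454   0.1295  59.0144 -11.0952]
```

View pics/m_sc.png

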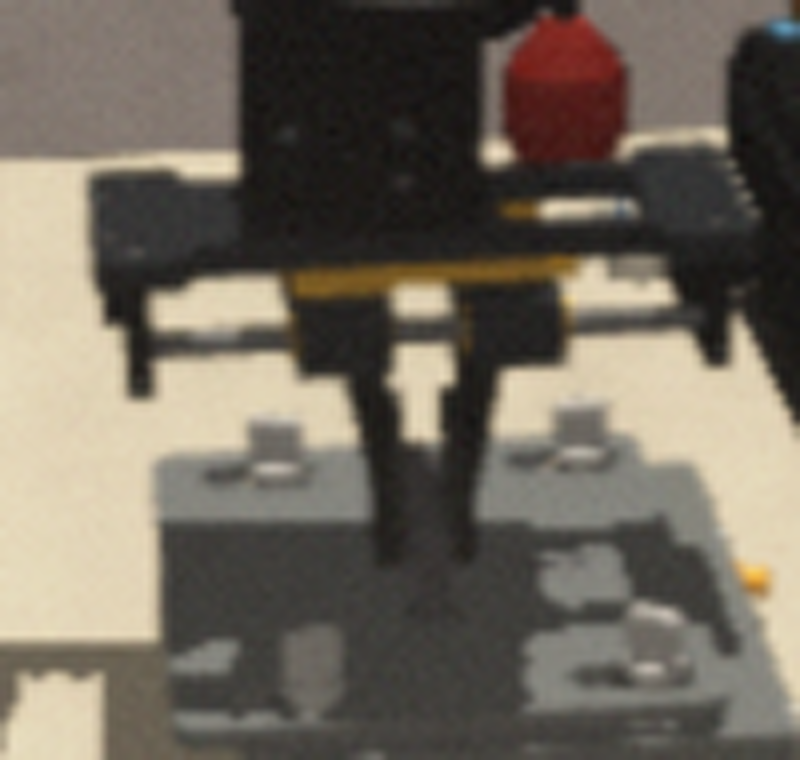

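View pics/m_tc.png

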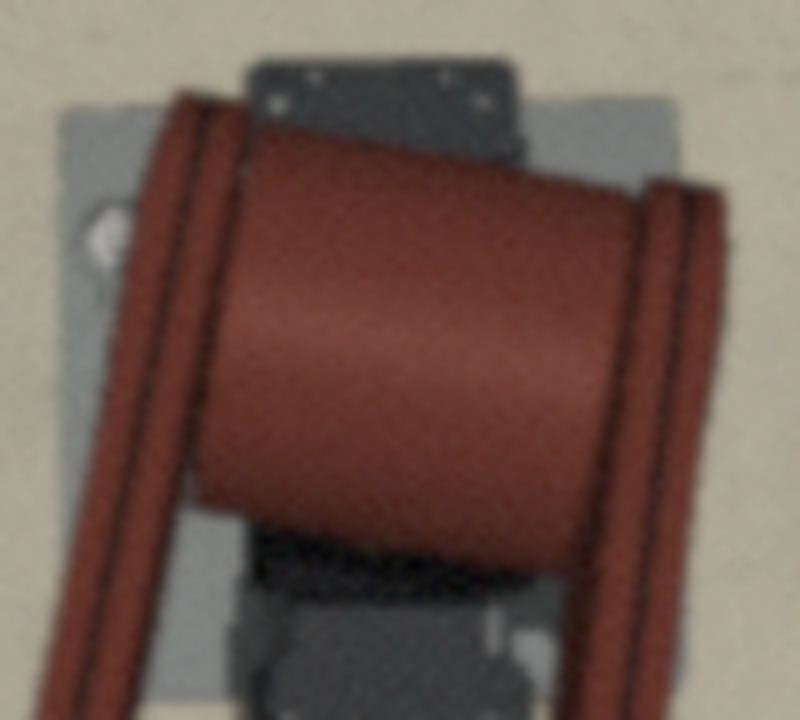

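Call:
{"name": "carry_out", "arguments": {"commands": [[0,0,-1.5,0,0,0,0.05],[0,0,-3,0,0,0,0.05],[0,0,-3.5,0,0,0,0.05]]}}

```text
t: 17.9
eef_pos: [0.5234, -0.0218, 0.046]
tool_rot: [[0.001, 1.0, 0.005], [1.0, -0.001, 0.001], [0.001, 0.005, -1.0]]
ft_force: [-3.7, 0.8, 5.9]
grip_width: 0.139
```

Call:
{"name": "carry_out", "arguments": {"commands": [[4,0,0,0,0,0,0.05],[8,0,0,0,0,0,0.05],[12,0,0,0,0,0,0.05],[15,0,0,0,0,0,0.05],[18,0,0,0,0,0,0.05],[18,0,0,0,0,0,0.05]]}}

```text
t: 18.65
eef_pos: [0.5421, -0.0219, 0.0462]
tool_rot: [[0.001, 1.0, 0.006], [1.0, -0.001, 0.001], [0.001, 0.006, -1.0]]
ft_force: [-2.0, 0.2, 2.1]
grip_width: 0.137
```

Call:
{"name": "carry_out", "arguments": {"commands": [[1.5,0,0,0,0,0,0.05],[2.5,0,0,0,0,0,0.05],[2.5,0,0,0,0,0,0.05]]}}

```text
t: 19.02
eef_pos: [0.544, -0.0219, 0.0461]
tool_rot: [[0.001, 1.0, 0.005], [1.0, -0.001, 0.001], [0.001, 0.005, -1.0]]
ft_force: [-6.0, -1.2, 5.4]
grip_width: 0.134
```

Call:
{"name": "carry_out", "arguments": {"commands": [[1,0,0,0,0,0,0.05],[1.5,0,0,0,0,0,0.05],[1.5,0,0,0,0,0,0.05]]}}

```text
t: 19.4
eef_pos: [0.5441, -0.0219, 0.046]
tool_rot: [[0.001, 1.0, 0.001], [1.0, -0.001, 0.001], [0.001, 0.001, -1.0]]
ft_force: [-8.8, -0.4, 7.7]
grip_width: 0.134
```

Call:
{"name": "carry_out", "arguments": {"commands": [[0,0,0,0,0,0,0.05],[0,0,0,0,0,0,0.3],[0,0,0,0,0,0,0.4],[0,0,20,0,0,0,0.4],[0,0,60,0,0,0,0.4],[-40,30,80,0,0,0,0.4],[-80,80,80,0,0,0,0.4],[-120,130,80,0,0,0,0.4]]}}

```text
t: 20.4
eef_pos: [0.4257, 0.1068, 0.1266]
tool_rot: [[0.002, 1.0, 0.004], [1.0, -0.002, 0.002], [0.002, 0.004, -1.0]]
ft_force: [0.1, 2.3, -0.3]
grip_width: 0.399
```

Call:
{"name": "carry_out", "arguments": {"commands": [[0,50,10,0,0,0,0.4],[0,100,20,0,0,0,0.4]]}}

```text
t: 20.65
eef_pos: [0.4255, 0.2085, 0.1472]
tool_rot: [[0.002, 1.0, 0.006], [1.0, -0.002, 0.002], [0.002, 0.006, -1.0]]
ft_force: [1.3, -0.1, 0.1]
grip_width: 0.399
```

```bash
python3 v.py n 290,190,100,90,8 270,235,100,75,8
```

```text
[0.4265 0.2111 0.1484] 20.75 [ 0.2874 -0.6424  1.0858] 0.39889438180372094 [ 16.7412  -4.6608 113.9449   0.1247  70.211   16.5607]
```

View pics/n_sc.png

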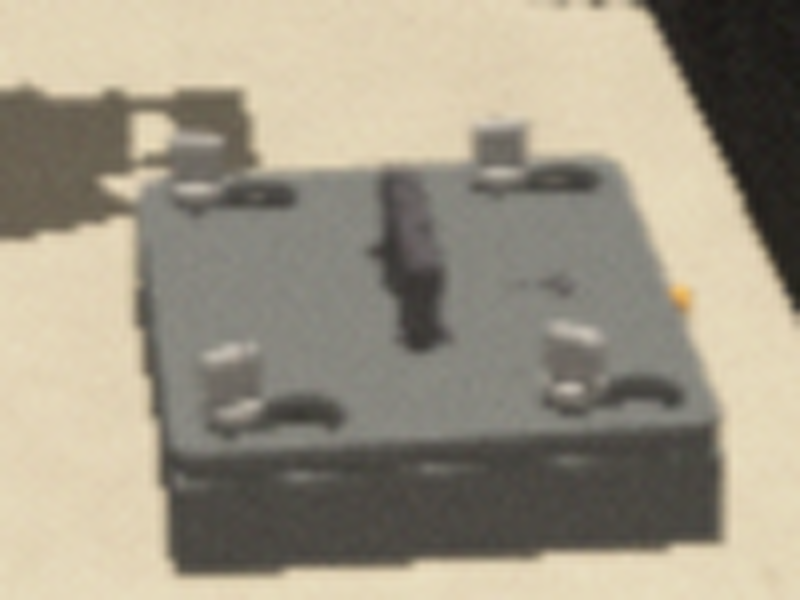

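View pics/n_tc.png

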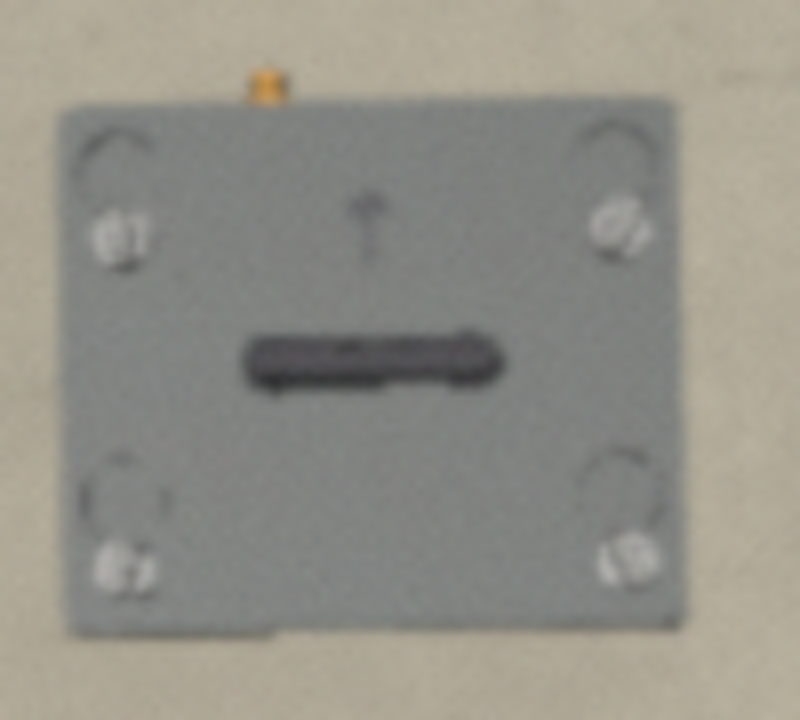

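Run:
```python
from h import *
t=load('nt.png')['img']; s=load('ns.png')['img']
T=[(305,220),(368,218),(305,261),(368,260)]
S=[(331,254),(342,279),(295,255),(299,285)]
r1=np.hstack([crop(t,u-7,v-7,14,14,14) for u,v in T]); r2=np.hstack([crop(s,u-7,v-7,14,14,14) for u,v in S])
cv2.imwrite('pics/n2.png',np.vstack([r1,r2]))
```

```text
(no output)
```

View pics/n2.png

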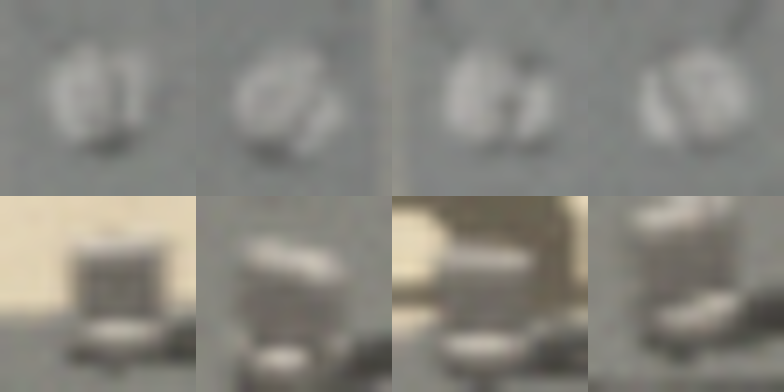

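Run:
```python
from h import *
c=load('ns.png'); C=np.array([.5435,-.0218])
for n,q,m in(('FL',(.038,.074),-3/53),('FR',(.038,-.074),24/75),('NL',(-.06,.074),-2/85),('NR',(-.06,-.074),-22/80)):
    print(n,'obs slope',round(m,3),end=' ')
    for y in range(-45,46,5):
        d=np.array([np.cos(np.radians(y)),np.sin(np.radians(y))])*.009
        a,b=w2px(c,[(*(C+q-d),.062),(*(C+q+d),.062)]); print(y,round((b[1]-a[1])/(b[0]-a[0]),2),end='; ')
    print()
```

```text
FL obs slope -0.057 -45 0.31; -40 0.26; -35 0.21; -30 0.17; -25 0.13; -20 0.09; -15 0.05; -10 0.02; -5 -0.02; 0 -0.05; 5 -0.09; 10 -0.13; 15 -0.17; 20 -0.21; 25 -0.26; 30 -0.31; 35 -0.37; 40 -0.44; 45 -0.53; 
FR obs slope 0.32 -45 0.34; -40 0.29; -35 0.24; -30 0.19; -25 0.14; -20 0.1; -15 0.06; -10 0.02; -5 -0.02; 0 -0.06; 5 -0.1; 10 -0.14; 15 -0.19; 20 -0.24; 25 -0.29; 30 -0.35; 35 -0.42; 40 -0.51; 45 -0.61; 
NL obs slope -0.024 -45 0.33; -40 0.27; -35 0.22; -30 0.18; -25 0.13; -20 0.09; -15 0.06; -10 0.02; -5 -0.02; 0 -0.05; 5 -0.09; 10 -0.13; 15 -0.16; 20 -0.2; 25 -0.25; 30 -0.3; 35 -0.35; 40 -0.42; 45 -0.49; 
NR obs slope -0.275 -45 0.37; -40 0.31; -35 0.25; -30 0.2; -25 0.15; -20 0.11; -15 0.06; -10 0.02; -5 -0.02; 0 -0.06; 5 -0.1; 10 -0.14; 15 -0.18; 20 -0.23; 25 -0.28; 30 -0.34; 35 -0.4; 40 -0.47; 45 -0.56;
```

Call:
{"name": "carry_out", "arguments": {"commands": [[8,-20,0,0,0,10.5,0.4],[16,-45,0,0,0,21,0.4],[24,-70,-10,0,0,31.5,0.4],[32,-95,-20,0,0,42,0.4],[42,-120,-30,0,0,52.5,0.4],[52,-145,-40,0,0,63,0.4],[57,-158,-50,0,0,73.5,0.4],[57,-158,-60,0,0,84,0.4]]}}

```text
t: 21.75
eef_pos: [0.484, 0.0512, 0.0879]
tool_rot: [[-0.995, 0.098, -0.003], [0.098, 0.995, 0.008], [0.004, 0.007, -1.0]]
ft_force: [0.1, -0.6, -0.4]
grip_width: 0.398
```

```bash
python3 v.py o 290,190,100,90,8 270,200,100,95,8
```

```text
[0.4826 0.0521 0.087 ] 21.85 [-0.7495 -0.3688 -0.5056] 0.39969867770401846 [ -3.4807   2.0756 114.6098   0.4999  63.6753 -87.8456]
```

View pics/o_sc.png

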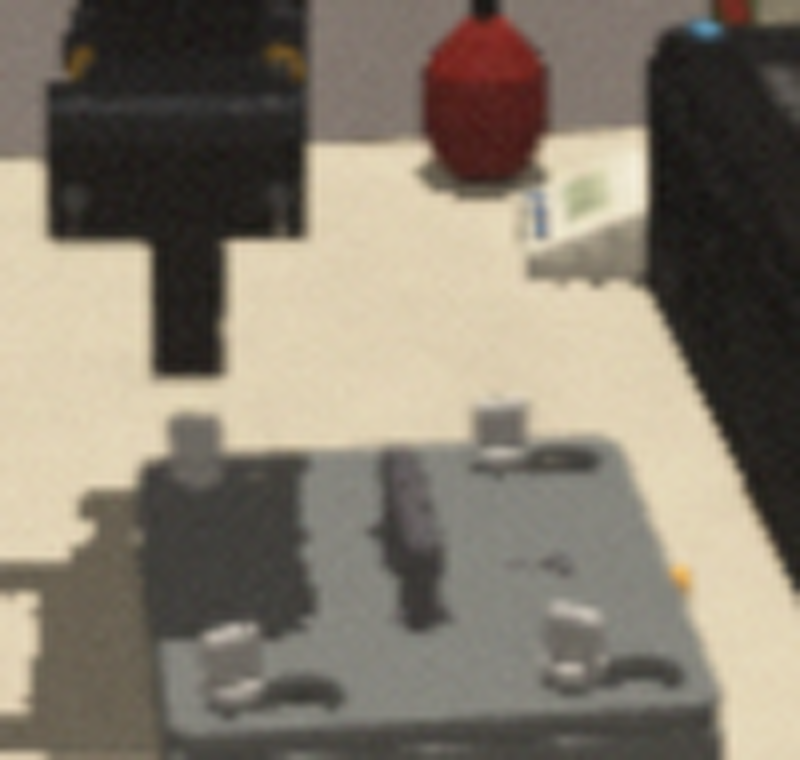

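Call:
{"name": "carry_out", "arguments": {"commands": [[1,0,-15,0,0,0,0.4],[1,0,-30,0,0,0,0.4],[1,0,-38,0,0,0,0.4],[1,0,-38,0,0,0,0.4],[1,0,-38,0,0,0,0],[1,0,-38,0,0,0,0],[1,0,-38,0,0,0,0],[1,0,-38,0,0,0,0]]}}

```text
t: 22.85
eef_pos: [0.484, 0.0526, 0.0494]
tool_rot: [[-0.995, 0.103, -0.005], [0.103, 0.995, 0.009], [0.006, 0.009, -1.0]]
ft_force: [-0.5, 2.1, 1.7]
grip_width: 0.095
```

```bash
python3 v.py p 290,190,100,90,8 270,200,100,95,8; python3 -c "
from h import *
print(monitor.sense()['wrist_torque'])"
```

```text
[0.484  0.0525 0.0494] 22.95 [-0.5128  3.4827  2.3663] 0.09376666449295173 [ -3.4559   5.6595 115.5549   0.5858  59.1037 -87.8605]
[ 0.6721 -0.0448 -0.3295]
```

View pics/p_sc.png

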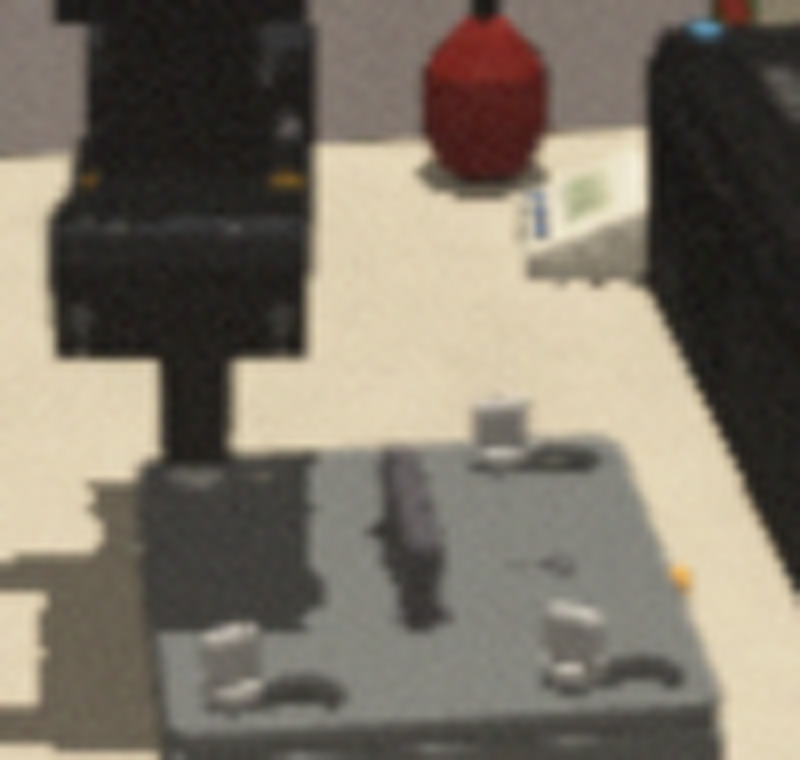

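Call:
{"name": "carry_out", "arguments": {"commands": [[0,0,0,0,0,-9,0],[0,0,-0.3,0,0,-18,0],[0,0,-0.6,0,0,-28,0],[0,0,-0.9,0,0,-38,0],[0,0,-1.2,0,0,-48,0],[0,0,-1.4,0,0,-58,0],[0,0,-1.6,0,0,-68,0],[0,0,-1.8,0,0,-77,0]]}}

```text
t: 23.95
eef_pos: [0.4838, 0.0526, 0.0478]
tool_rot: [[-0.119, 0.993, 0.007], [0.993, 0.119, 0.007], [0.006, 0.008, -1.0]]
ft_force: [-1.4, 2.6, 3.1]
grip_width: 0.083
```

```bash
python3 v.py q 290,190,100,90,8 270,200,100,95,8; python3 -c "
from h import *
print(monitor.sense()['wrist_torque'])"
```

```text
[0.4838 0.0526 0.0477] 24.05 [-1.4431  1.5809  3.3288] 0.07582431716844892 [ -3.3837   5.2525 116.2137   0.492   58.139  -10.7069]
[ 0.2265  0.3513 -0.0646]
```

View pics/q_sc.png

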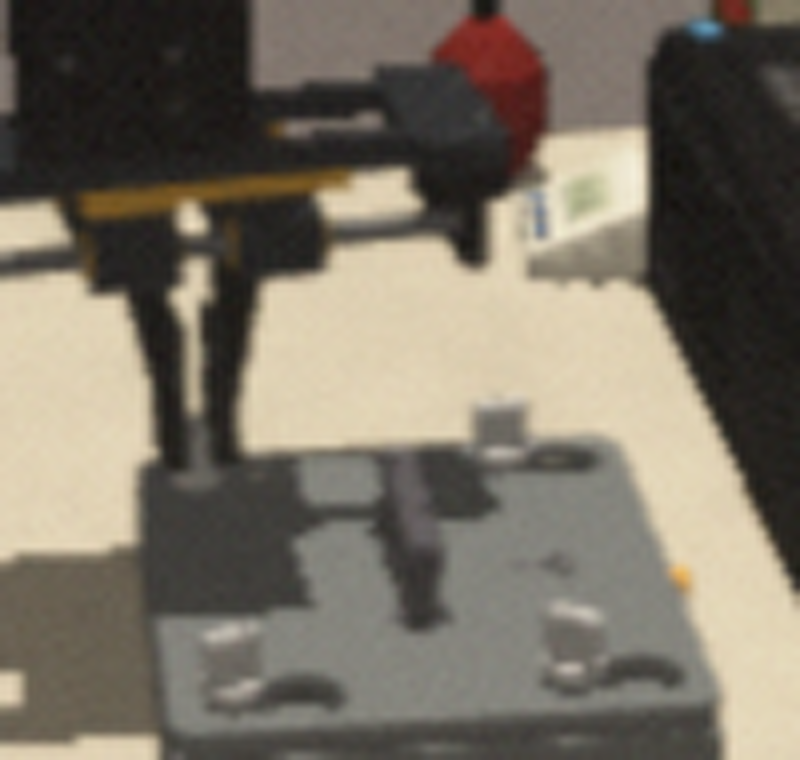

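Call:
{"name": "carry_out", "arguments": {"commands": [[0,0,0,0,0,0,0.2],[0,0,0,0,0,0,0.3],[0,0,20,0,0,0,0.4],[0,0,45,0,0,0,0.4],[25,-40,50,0,0,10,0.4],[55,-85,50,0,0,20,0.4],[80,-125,50,0,0,30,0.4],[97,-148,50,0,0,40,0.4]]}}

```text
t: 25.05
eef_pos: [0.5817, -0.0978, 0.0976]
tool_rot: [[-0.736, 0.677, 0.002], [0.677, 0.736, 0.009], [0.005, 0.008, -1.0]]
ft_force: [0.5, -0.1, 0.3]
grip_width: 0.401
```

Call:
{"name": "carry_out", "arguments": {"commands": [[0,0,-5,0,0,5,0.4],[0,0,-10,0,0,5,0.4]]}}

```text
t: 25.3
eef_pos: [0.5816, -0.0985, 0.087]
tool_rot: [[-0.792, 0.611, 0.0], [0.611, 0.792, 0.009], [0.006, 0.007, -1.0]]
ft_force: [-0.6, 0.7, 0.3]
grip_width: 0.398
```

```bash
python3 v.py r 290,190,100,90,8 270,200,100,95,8
```

```text
[ 0.5807 -0.0974  0.0864] 25.4 [-0.1022  0.0307 -0.3945] 0.40112331327467615 [-17.5028  15.5277  99.4296   0.5769  65.2903 -70.058 ]
```

View pics/r_sc.png

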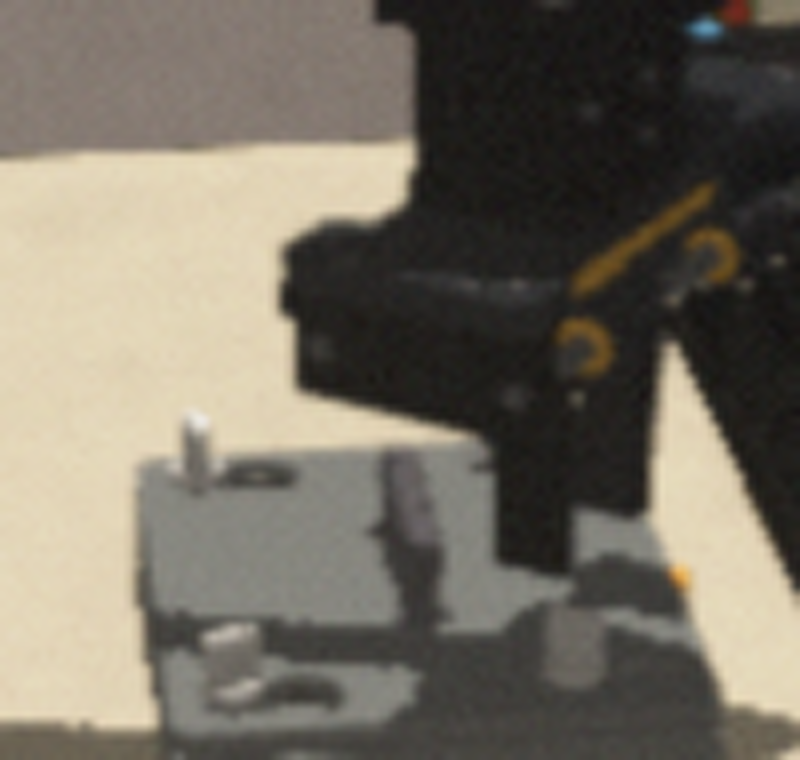

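View pics/r_tc.png

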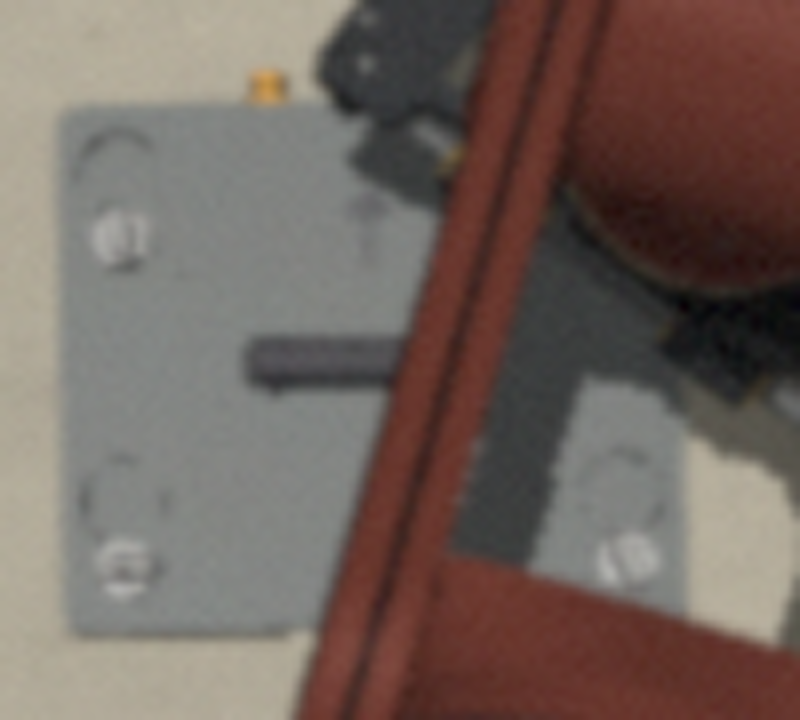

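Call:
{"name": "carry_out", "arguments": {"commands": [[0.5,1.5,-15,0,0,0,0.4],[0.5,1.5,-30,0,0,0,0.4],[0.5,1.5,-37,0,0,0,0.4],[0.5,1.5,-37,0,0,0,0.4],[0.5,1.5,-37,0,0,0,0],[0.5,1.5,-37,0,0,0,0],[0.5,1.5,-37,0,0,0,0],[0.5,1.5,-37,0,0,0,0]]}}

```text
t: 26.4
eef_pos: [0.5821, -0.0954, 0.0499]
tool_rot: [[-0.791, 0.612, 0.001], [0.612, 0.791, 0.011], [0.006, 0.009, -1.0]]
ft_force: [1.9, 2.0, -0.3]
grip_width: 0.076
```

Call:
{"name": "carry_out", "arguments": {"commands": [[0,0,0,0,0,-9,0],[0,0,-0.3,0,0,-18,0],[0,0,-0.6,0,0,-28,0],[0,0,-0.9,0,0,-38,0],[0,0,-1.2,0,0,-48,0],[0,0,-1.4,0,0,-58,0],[0,0,-1.6,0,0,-68,0],[0,0,-1.8,0,0,-77,0]]}}

```text
t: 27.4
eef_pos: [0.5818, -0.0952, 0.048]
tool_rot: [[0.423, 0.906, 0.01], [0.906, -0.423, 0.002], [0.006, 0.008, -1.0]]
ft_force: [-1.2, 0.8, -0.7]
grip_width: 0.078
```

```bash
python3 v.py s 290,190,100,90,8 270,200,100,95,8; python3 -c "
from h import *
print(monitor.sense()['wrist_torque'])"
```

```text
[ 0.5818 -0.0952  0.048 ] 27.5 [-1.0224  1.108   0.5768] 0.08011460146263381 [-17.1209  18.0573 100.997    0.3317  60.4276   7.4785]
[ 0.1173  0.1958 -0.0736]
```

View pics/s_sc.png

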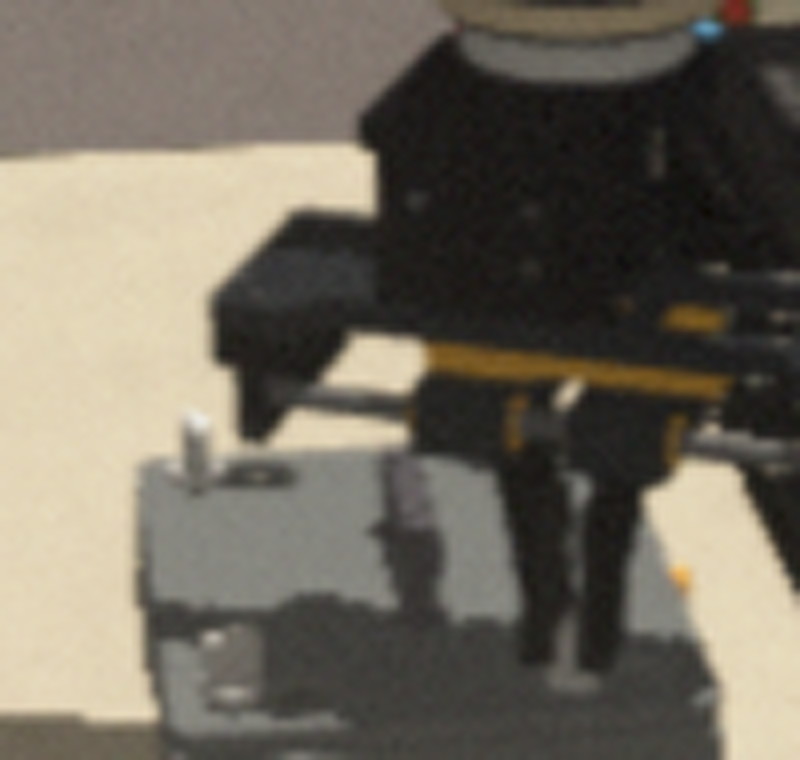

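Call:
{"name": "carry_out", "arguments": {"commands": [[0,0,0,0,0,0,0.2],[0,0,0,0,0,0,0.3],[0,0,20,0,0,0,0.4],[0,0,45,0,0,0,0.4],[-25,0,50,0,0,10,0.4],[-50,0,50,0,0,20,0.4],[-75,0,50,0,0,30,0.4],[-98,0,50,0,0,40,0.4]]}}

```text
t: 28.5
eef_pos: [0.4837, -0.0955, 0.0997]
tool_rot: [[-0.269, 0.963, 0.008], [0.963, 0.269, 0.007], [0.005, 0.01, -1.0]]
ft_force: [0.3, -0.5, -0.3]
grip_width: 0.396
```

Call:
{"name": "carry_out", "arguments": {"commands": [[0,0,0,0,0,10.5,0.4],[0,0,0,0,0,21,0.4],[0,0,0,0,0,31.5,0.4],[0,0,0,0,0,42,0.4],[0,0,0,0,0,52.5,0.4],[0,0,0,0,0,63,0.4],[0,0,0,0,0,73.5,0.4],[0,0,0,0,0,84,0.4]]}}

```text
t: 29.5
eef_pos: [0.4844, -0.0958, 0.1014]
tool_rot: [[-0.985, -0.174, -0.005], [-0.174, 0.985, 0.008], [0.003, 0.009, -1.0]]
ft_force: [-0.6, -0.5, 0.3]
grip_width: 0.399
```

Call:
{"name": "carry_out", "arguments": {"commands": [[0,0,-5,0,0,10,0.4],[0,0,-10,0,0,15,0.4]]}}

```text
t: 29.75
eef_pos: [0.4854, -0.0962, 0.0932]
tool_rot: [[-0.904, -0.427, -0.004], [-0.427, 0.904, 0.006], [0.001, 0.007, -1.0]]
ft_force: [-0.3, -1.2, -0.1]
grip_width: 0.4
```

```bash
python3 v.py u 290,190,100,90,8 270,200,100,95,8
```

```text
[ 0.4848 -0.096   0.0924] 29.85 [-0.6994 -0.029   0.4563] 0.3966608182963041 [ -20.5083    2.9027  113.0886    0.2517   64.433  -135.6823]
```

View pics/u_sc.png

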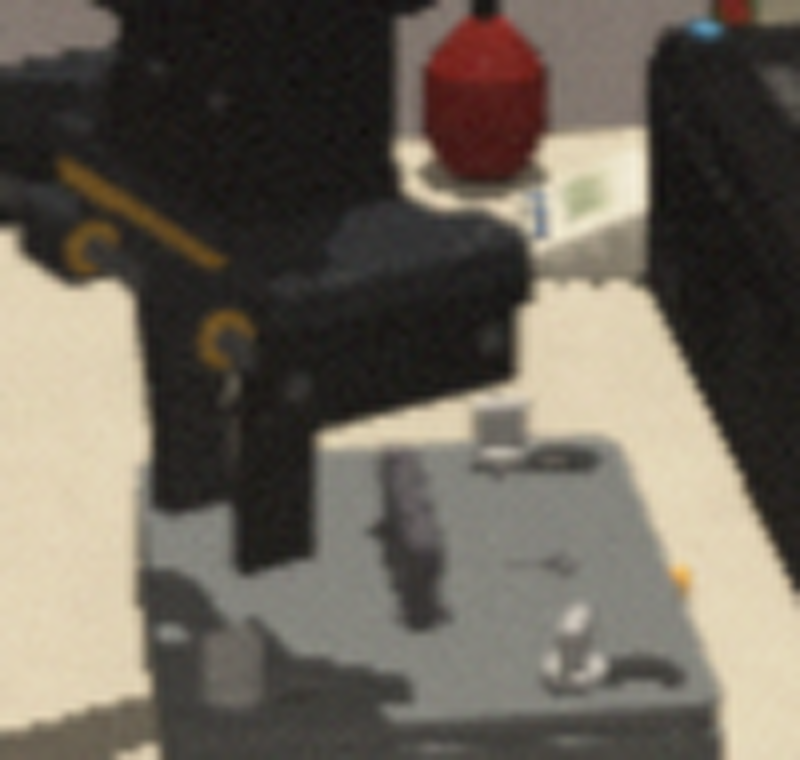

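Jaw yaw is 115°, over the near-right screw; the far-right paddle has turned. Descend and turn.

Call:
{"name": "carry_out", "arguments": {"commands": [[-1,0,-18,0,0,0,0.4],[-1,0,-36,0,0,0,0.4],[-1,0,-43,0,0,0,0.4],[-1,0,-43,0,0,0,0.4],[-1,0,-43,0,0,0,0],[-1,0,-43,0,0,0,0],[-1,0,-43,0,0,0,0],[-1,0,-43,0,0,0,0]]}}

```text
t: 30.85
eef_pos: [0.4837, -0.0955, 0.0497]
tool_rot: [[-0.906, -0.423, -0.006], [-0.423, 0.906, 0.007], [0.002, 0.009, -1.0]]
ft_force: [-0.1, 1.7, 4.4]
grip_width: 0.077
```

Call:
{"name": "carry_out", "arguments": {"commands": [[0,0,0,0,0,-9,0],[0,0,-0.3,0,0,-18,0],[0,0,-0.6,0,0,-28,0],[0,0,-0.9,0,0,-38,0],[0,0,-1.2,0,0,-48,0],[0,0,-1.4,0,0,-58,0],[0,0,-1.6,0,0,-68,0],[0,0,-1.8,0,0,-77,0]]}}

```text
t: 31.85
eef_pos: [0.4837, -0.095, 0.0479]
tool_rot: [[-0.612, 0.791, 0.006], [0.791, 0.612, 0.008], [0.003, 0.009, -1.0]]
ft_force: [-0.6, 2.9, 0.7]
grip_width: 0.077
```

```bash
python3 v.py w 290,190,100,90,8 270,200,100,95,8; python3 -c "
from h import *
print(monitor.sense()['wrist_torque'])"
```

```text
[ 0.4837 -0.095   0.0479] 31.95 [0.2482 2.8807 1.0621] 0.07853769115368656 [-20.6647   6.2398 115.1158   0.6317  58.4975 -58.9792]
[ 0.4666  0.0195 -0.0647]
```

View pics/w_sc.png

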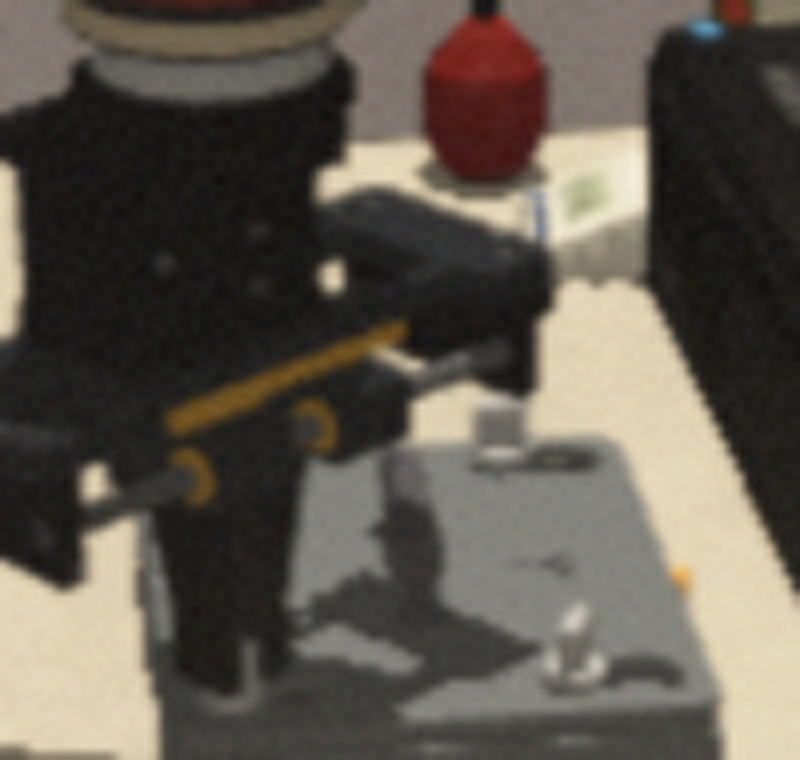

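Call:
{"name": "carry_out", "arguments": {"commands": [[0,0,0,0,0,0,0.2],[0,0,0,0,0,0,0.3],[0,0,20,0,0,0,0.4],[0,0,45,0,0,0,0.4],[25,37,50,0,0,10,0.4],[50,74,50,0,0,20,0.4],[75,111,50,0,0,30,0.4],[97,146,50,0,0,40,0.4]]}}

```text
t: 32.95
eef_pos: [0.5817, 0.052, 0.098]
tool_rot: [[-0.98, 0.201, -0.0], [0.201, 0.98, 0.009], [0.002, 0.009, -1.0]]
ft_force: [-0.1, -0.9, 0.1]
grip_width: 0.401
```

Call:
{"name": "carry_out", "arguments": {"commands": [[0,0,-5,0,0,10,0.4],[0,0,-10,0,0,12,0.4]]}}

```text
t: 33.2
eef_pos: [0.5818, 0.0523, 0.0877]
tool_rot: [[-1.0, -0.009, -0.002], [-0.009, 1.0, 0.009], [0.002, 0.009, -1.0]]
ft_force: [-0.9, -0.6, -1.1]
grip_width: 0.4
```

```bash
python3 v.py x 290,190,100,90,8 270,200,100,95,8
```

```text
[0.5808 0.0517 0.0871] 33.3 [-0.1889 -0.754   0.3187] 0.40236868075544263 [ -2.9605  14.7595 100.2948   0.549   65.1874 -93.4698]
```

View pics/x_sc.png

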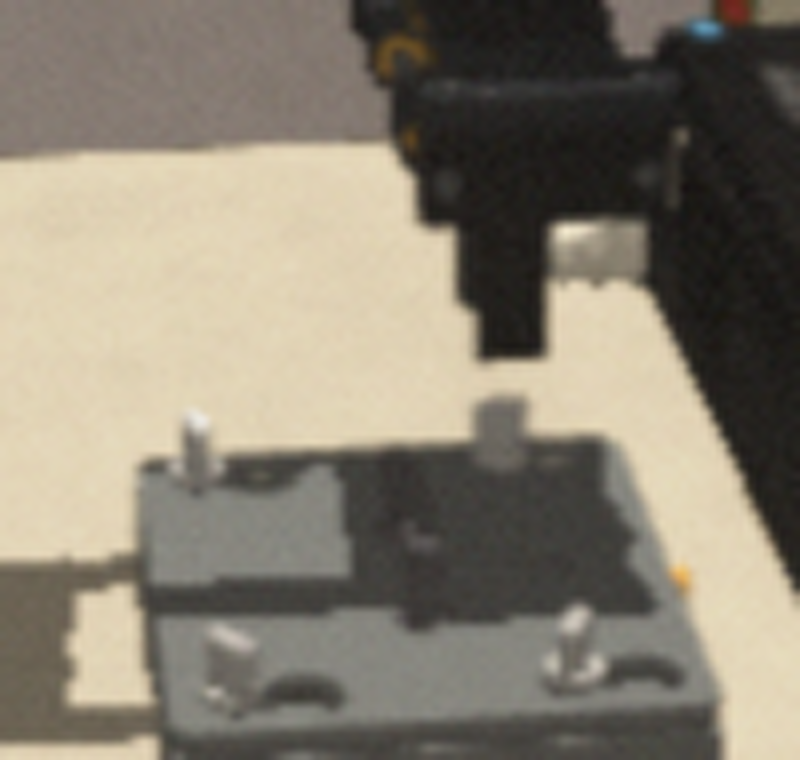

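Run:
```python
from h import *
cv2.imwrite('pics/box.png',crop(load('side0.png')['img'],310,170,130,150,5))
cv2.imwrite('pics/box2.png',crop(load('top0.png')['img'],190,100,200,120,4))
```

```text
(no output)
```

View pics/box.png

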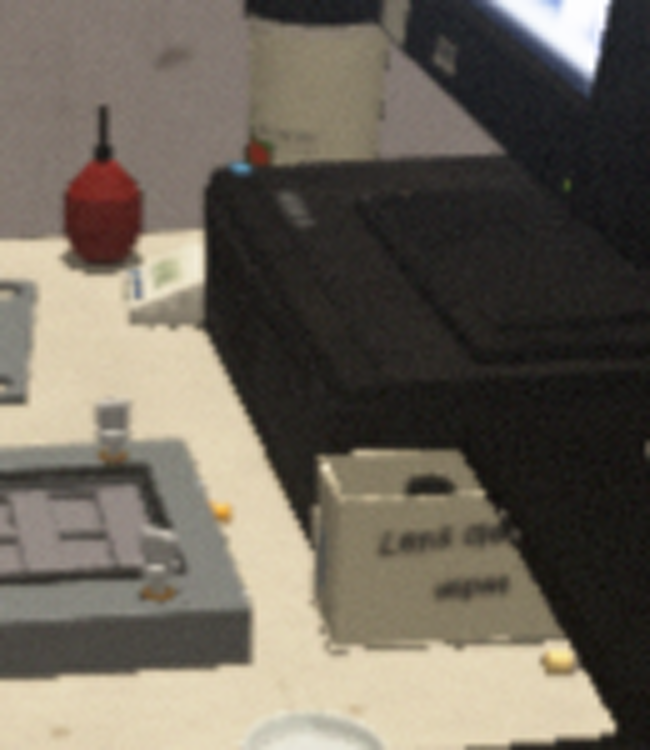

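View pics/box2.png

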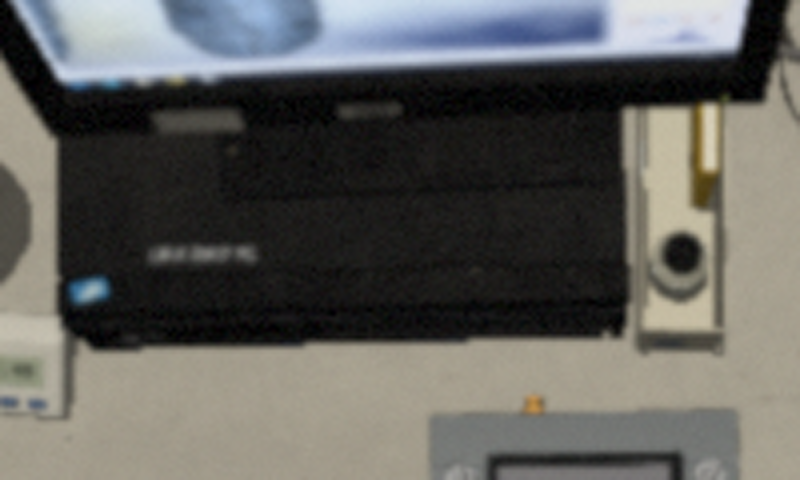

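Run:
```python
from h import *
t=load('top0.png'); s=load('side0.png')
f=lambda q:uncrop(q,190,100,4)
print('box bottom',px2w(t,f([(95,347),(620,335),(660,350)]),0))
# side: box near bottom corner hidden; top edge point: side (345,388)/5
for z in(0.06,.08,.1,.12,.14): print(z,px2w(s,uncrop([(345,388),(205,175),(320,460)],310,170,5),z)[:,:2].ravel(), px2w(t,f([(625,305),(70,305),(640,335)]),z)[:,:2].ravel())
```

```text
box bottom [[ 0.6721  0.2813  0.    ]
 [ 0.6739 -0.0452  0.    ]
 [ 0.6642 -0.0698  0.    ]]
0.06 [ 0.7036  0.0539  0.6926  0.4039  0.6718 -0.0296] [ 0.6815 -0.0462  0.6875  0.2834  0.6635 -0.0547]
0.08 [ 0.6922  0.0093  0.6817  0.345   0.6617 -0.0708] [ 0.6778 -0.0454  0.6837  0.2788  0.6601 -0.0537]
0.1 [ 0.6809 -0.0353  0.6708  0.2861  0.6516 -0.112 ] [ 0.6741 -0.0445  0.6799  0.2742  0.6567 -0.0528]
0.12 [ 0.6695 -0.0799  0.6598  0.2273  0.6416 -0.1532] [ 0.6704 -0.0437  0.676   0.2696  0.6532 -0.0518]
0.14 [ 0.6581 -0.1246  0.6489  0.1684  0.6315 -0.1944] [ 0.6667 -0.0429  0.6722  0.265   0.6498 -0.0509]
```

Call:
{"name": "carry_out", "arguments": {"commands": [[0.5,0.5,-15,0,0,0,0.4],[0.5,0.5,-30,0,0,0,0.4],[0.5,0.5,-37.5,0,0,0,0.4],[0.5,0.5,-37.5,0,0,0,0.4],[0.5,0.5,-37.5,0,0,0,0],[0.5,0.5,-37.5,0,0,0,0],[0.5,0.5,-37.5,0,0,0,0],[0.5,0.5,-37.5,0,0,0,0]]}}

```text
t: 34.3
eef_pos: [0.5819, 0.0529, 0.0499]
tool_rot: [[-1.0, -0.005, -0.002], [-0.005, 1.0, 0.01], [0.002, 0.01, -1.0]]
ft_force: [3.0, 3.3, -1.5]
grip_width: 0.075
```

Call:
{"name": "carry_out", "arguments": {"commands": [[0,0,0,0,0,-9,0],[0,0,-0.3,0,0,-18,0],[0,0,-0.6,0,0,-28,0],[0,0,-0.9,0,0,-38,0],[0,0,-1.2,0,0,-48,0],[0,0,-1.4,0,0,-58,0],[0,0,-1.6,0,0,-68,0],[0,0,-1.8,0,0,-77,0]]}}

```text
t: 35.3
eef_pos: [0.5817, 0.0528, 0.048]
tool_rot: [[-0.225, 0.974, 0.009], [0.974, 0.225, 0.004], [0.002, 0.01, -1.0]]
ft_force: [0.2, 1.0, -1.3]
grip_width: 0.074
```

```bash
python3 v.py y 290,190,100,90,8 270,200,100,95,8; python3 -c "
from h import *
print(monitor.sense()['wrist_torque'])"
```

```text
[0.5817 0.0528 0.048 ] 35.4 [ 1.2784 -0.3431 -2.4146] 0.07534721235750692 [ -2.7061  17.4172 101.8179   0.3135  60.2602 -16.085 ]
[-0.1103  0.0073 -0.0282]
```

View pics/y_sc.png

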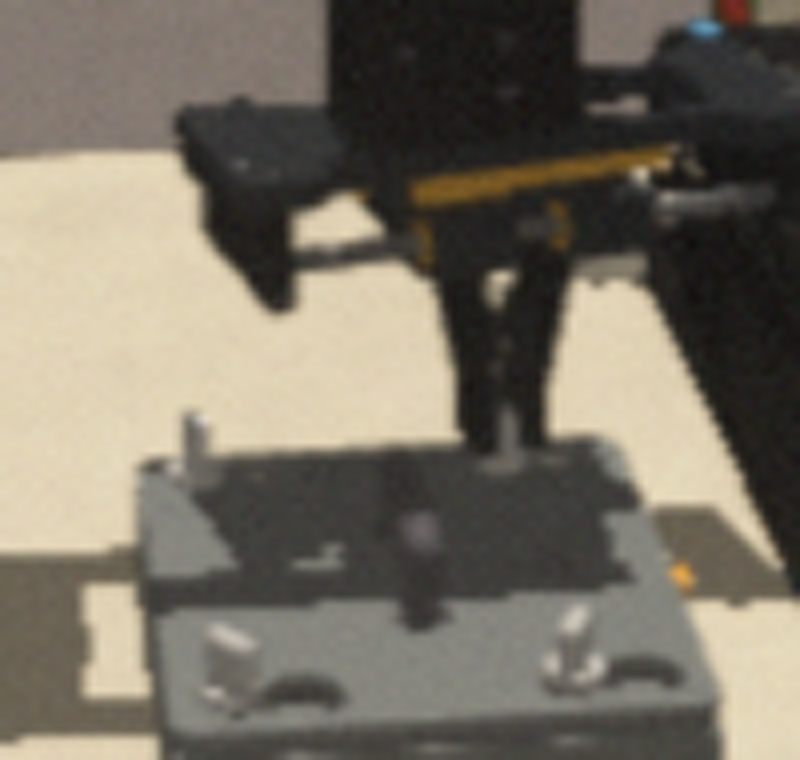

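Call:
{"name": "carry_out", "arguments": {"commands": [[0,0,0,0,0,0,0],[0,0,0,0,0,0,0],[0,0,-0.2,0,0,-10,0],[0,0,-0.5,0,0,-20,0],[0,0,-0.8,0,0,-30,0],[0,0,-1.1,0,0,-40,0],[0,0,-1.3,0,0,-50,0],[0,0,-1.6,0,0,-60,0]]}}

```text
t: 36.4
eef_pos: [0.5816, 0.0529, 0.0466]
tool_rot: [[0.731, 0.682, 0.008], [0.682, -0.731, -0.006], [0.002, 0.01, -1.0]]
ft_force: [-0.3, 0.4, 2.1]
grip_width: 0.076
```

```bash
cat > tq.py <<'E'
from h import *
s=monitor.sense(); R=np.array(s['tool_rot']); print('t',s['t'],'tq',s['wrist_torque'],'f',s['ft_force'],'jaw',np.degrees(np.arctan2(R[1,1],R[0,1])),s['eef_pos'],s['grip_width'],'tau6',s['tau'][5],'q6',s['joint_positions'][5])
E
python3 tq.py
```

```text
t 36.4 tq [0.0416 0.3753 0.1023] f [-0.3192  0.3882  2.1438] jaw -46.99878849000166 [0.5816 0.0529 0.0466] 0.07615609594237772 tau6 -1.7080997675657272 q6 44.815747296733186
```

Call:
{"name": "carry_out", "arguments": {"commands": [[0,0,-0.1,0,0,-5,0],[0,0,-0.2,0,0,-10,0],[0,0,-0.4,0,0,-15,0],[0,0,-0.4,0,0,-15,0]]}}

```text
t: 36.9
eef_pos: [0.5814, 0.053, 0.0464]
tool_rot: [[0.882, 0.472, 0.006], [0.472, -0.882, -0.008], [0.002, 0.009, -1.0]]
ft_force: [-1.7, 0.4, 1.5]
grip_width: 0.082
```

```bash
python3 tq.py
```

```text
t 36.9 tq [0.1358 0.3526 0.2879] f [-1.6601  0.3991  1.454 ] jaw -61.858957106735765 [0.5814 0.053  0.0464] 0.08158216066554924 tau6 0.7890096120536327 q6 59.81500101520323
```

Call:
{"name": "carry_out", "arguments": {"commands": [[0,0,-0.1,0,0,-4,0],[0,0,-0.1,0,0,-7,0],[0,0,-0.1,0,0,-7,0]]}}

```text
t: 37.28
eef_pos: [0.5814, 0.0531, 0.0464]
tool_rot: [[0.931, 0.364, 0.005], [0.364, -0.931, -0.008], [0.001, 0.01, -1.0]]
ft_force: [-0.2, -0.1, 1.8]
grip_width: 0.091
```

```bash
python3 tq.py
```

```text
t 37.275 tq [0.0931 0.2936 0.5442] f [-0.2095 -0.1144  1.7795] jaw -68.66623850487639 [0.5814 0.0531 0.0464] 0.09137792399363628 tau6 0.8169998601078987 q6 66.68312192941052
```

Call:
{"name": "carry_out", "arguments": {"commands": [[0,0,0,0,0,6,0],[0,0,0,0,0,6,0.2],[0,0,0,0,0,6,0.35],[0,0,25,0,0,6,0.4],[0,0,52,0,0,10,0.4],[-25,-37,52,0,0,20,0.4],[-50,-74,52,0,0,30,0.4],[-75,-111,52,0,0,40,0.4]]}}

```text
t: 38.28
eef_pos: [0.5057, -0.059, 0.0986]
tool_rot: [[0.475, 0.88, 0.01], [0.88, -0.475, -0.004], [0.001, 0.01, -1.0]]
ft_force: [0.0, -1.6, 0.1]
grip_width: 0.399
```

Call:
{"name": "carry_out", "arguments": {"commands": [[-23,-37,0,0,0,10.5,0.4],[-23,-37,0,0,0,21,0.4],[-23,-37,0,0,0,31.5,0.4],[-23,-37,0,0,0,42,0.4],[-23,-37,0,0,0,52.5,0.4],[-23,-37,-5,0,0,63,0.4],[-23,-37,-12,0,0,66.5,0.4]]}}

```text
t: 39.15
eef_pos: [0.4831, -0.0962, 0.0868]
tool_rot: [[-0.619, 0.785, 0.008], [0.785, 0.619, 0.007], [0.001, 0.011, -1.0]]
ft_force: [0.8, 0.1, 0.1]
grip_width: 0.399
```

```bash
python3 v.py z 290,190,100,90,8 270,200,100,95,8; python3 tq.py
```

```text
[ 0.4822 -0.0959  0.0859] 39.25 [ 0.3543  0.2905 -1.0943] 0.40093159250291066 [-20.8308   2.5888 114.2124   0.6087  63.0393 -59.2013]
t 39.25 tq [0.0159 0.0174 0.0538] f [ 0.3543  0.2905 -1.0943] jaw 38.09460683792398 [ 0.4822 -0.0959  0.0859] 0.40093159250291066 tau6 -0.5571809224784374 q6 -59.201330143673275
```

View pics/z_sc.png

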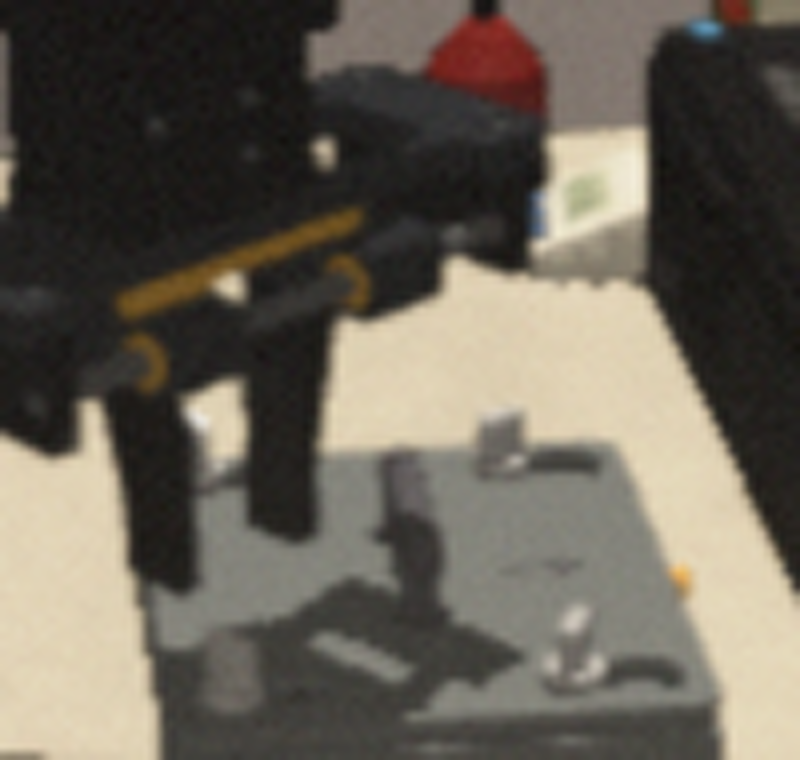

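View pics/z_tc.png

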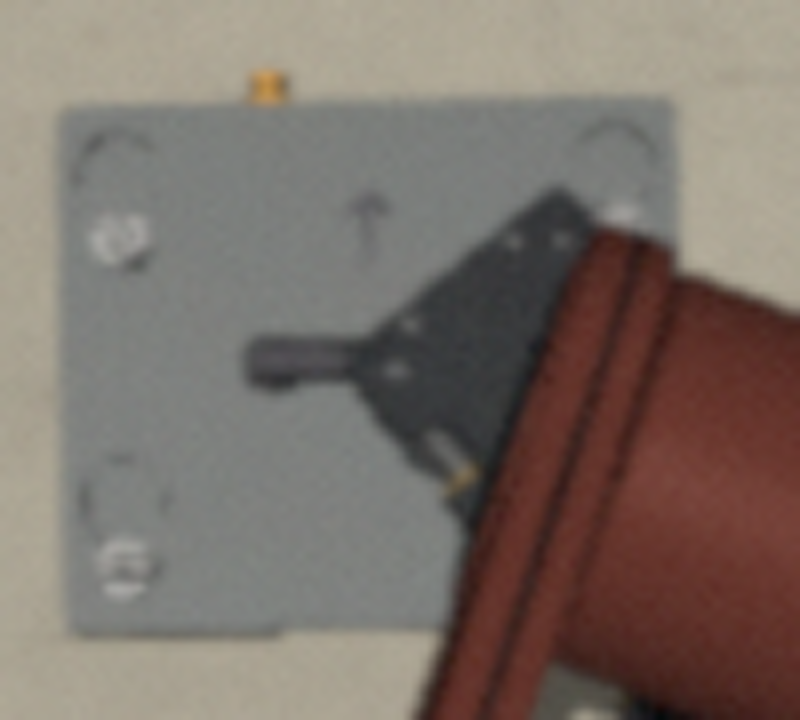

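Call:
{"name": "carry_out", "arguments": {"commands": [[1,0,-18,0,0,0,0.4],[1,0,-34,0,0,0,0.4],[1,0,-38.5,0,0,0,0.4],[1,0,-38.5,0,0,0,0.4],[1,0,-38.5,0,0,0,0],[1,0,-38.5,0,0,0,0],[1,0,-38.5,0,0,0,0],[1,0,-38.5,0,0,0,0]]}}

```text
t: 40.25
eef_pos: [0.484, -0.0956, 0.0478]
tool_rot: [[-0.617, 0.787, 0.008], [0.787, 0.617, 0.008], [0.002, 0.011, -1.0]]
ft_force: [1.9, 1.5, -1.1]
grip_width: 0.076
```

Call:
{"name": "carry_out", "arguments": {"commands": [[0,0,-0.2,0,0,-10,0],[0,0,-0.4,0,0,-20,0],[0,0,-0.6,0,0,-30,0],[0,0,-0.8,0,0,-40,0],[0,0,-1,0,0,-50,0],[0,0,-1.2,0,0,-60,0],[0,0,-1.4,0,0,-66,0]]}}

```text
t: 41.12
eef_pos: [0.4838, -0.0954, 0.0463]
tool_rot: [[0.472, 0.882, 0.01], [0.882, -0.472, -0.004], [0.002, 0.011, -1.0]]
ft_force: [1.0, 1.1, 0.8]
grip_width: 0.076
```

```bash
python3 tq.py
```

```text
t 41.125 tq [0.1455 0.169  0.1187] f [0.982  1.1274 0.7527] jaw -28.149683349262563 [ 0.4838 -0.0954  0.0463] 0.07617360582855466 tau6 -0.6783843599259853 q6 7.7998703203260815
```

Call:
{"name": "carry_out", "arguments": {"commands": [[0,0,-0.1,0,0,-6,0],[0,0,-0.2,0,0,-12,0],[0,0,-0.2,0,0,-16,0],[0,0,-0.2,0,0,-16,0]]}}

```text
t: 41.62
eef_pos: [0.4837, -0.0953, 0.0461]
tool_rot: [[0.696, 0.718, 0.009], [0.718, -0.696, -0.006], [0.002, 0.011, -1.0]]
ft_force: [-0.2, 0.3, 0.1]
grip_width: 0.077
```

```bash
python3 tq.py
```

```text
t 41.625 tq [0.0921 0.0402 0.4111] f [-0.1925  0.3395  0.0528] jaw -44.070829413533296 [ 0.4837 -0.0953  0.0461] 0.07659821915806261 tau6 0.7737800292670727 q6 23.968713971181522
```

Call:
{"name": "carry_out", "arguments": {"commands": [[0,0,0,0,0,-3,0],[0,0,0,0,0,-4,0]]}}

```text
t: 41.88
eef_pos: [0.4837, -0.0953, 0.0461]
tool_rot: [[0.743, 0.669, 0.008], [0.669, -0.743, -0.007], [0.001, 0.011, -1.0]]
ft_force: [0.4, 0.4, -0.6]
grip_width: 0.084
```

```bash
python3 tq.py
```

```text
t 41.875 tq [0.0731 0.076  0.548 ] f [ 0.4417  0.353  -0.5505] jaw -47.98744904490699 [ 0.4837 -0.0953  0.0461] 0.08447410201854169 tau6 0.5140689946711063 q6 27.953615249304136
```

Call:
{"name": "carry_out", "arguments": {"commands": [[0,0,0,0,0,5,0],[0,0,0,0,0,5,0.2],[0,0,0,0,0,5,0.35],[0,0,25,0,0,5,0.4],[0,0,52,0,0,8,0.4],[35,0,52,0,0,14,0.4],[70,0,52,0,0,20,0.4],[98,0,47,0,0,23,0.4]]}}

```text
t: 42.88
eef_pos: [0.5834, -0.0956, 0.0937]
tool_rot: [[0.421, 0.907, 0.012], [0.907, -0.421, -0.004], [0.002, 0.012, -1.0]]
ft_force: [-0.4, -0.9, -0.4]
grip_width: 0.398
```

Call:
{"name": "carry_out", "arguments": {"commands": [[0,0,-6,0,0,0,0.4],[0,0,-6,0,0,0,0.4]]}}

```text
t: 43.12
eef_pos: [0.5818, -0.0953, 0.0865]
tool_rot: [[0.423, 0.906, 0.009], [0.906, -0.422, -0.003], [0.001, 0.009, -1.0]]
ft_force: [-0.5, 0.7, 0.3]
grip_width: 0.397
```

```bash
python3 v.py aa 290,190,100,90,8 270,200,100,95,8; python3 tq.py
```

```text
[ 0.5821 -0.0954  0.0873] 43.225 [-0.5048  0.7734 -0.3139] 0.4020762101900989 [-16.9586  14.996   99.9749  -0.0166  64.3997   8.0281]
t 43.225 tq [-0.0775  0.0624  0.0393] f [-0.5048  0.7734 -0.3139] jaw -24.979953885594842 [ 0.5821 -0.0954  0.0873] 0.4020762101900989 tau6 0.011449209996499121 q6 8.028110621976916
```

View pics/aa_sc.png

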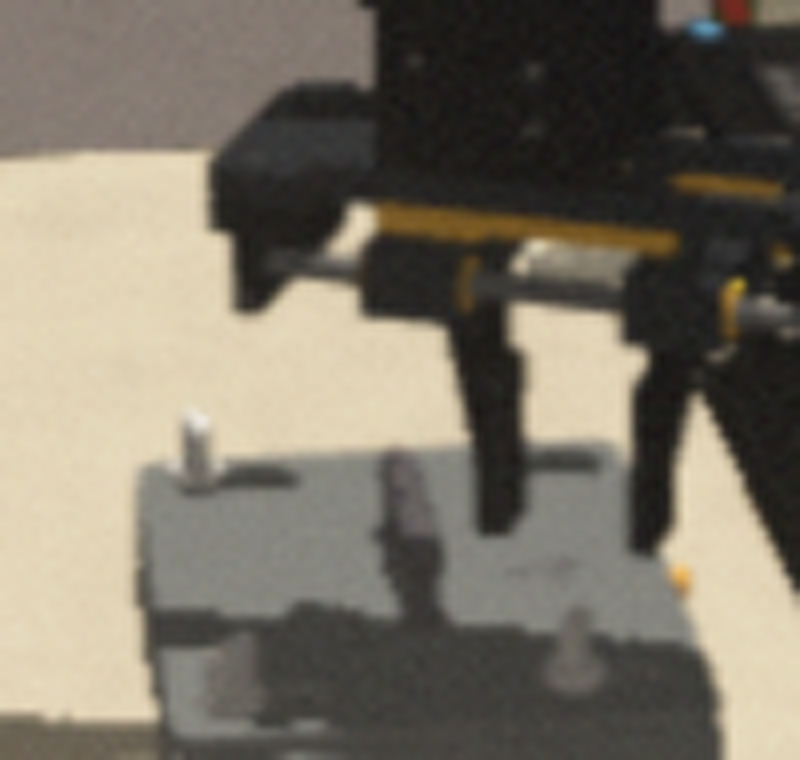

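Call:
{"name": "carry_out", "arguments": {"commands": [[0,0,-18,0,0,0,0.4],[0,0,-34,0,0,0,0.4],[0,0,-39.5,0,0,0,0.4],[0,0,-39.5,0,0,0,0.4],[0,0,-39.5,0,0,0,0],[0,0,-39.5,0,0,0,0],[0,0,-39.5,0,0,0,0],[0,0,-39.5,0,0,0,0]]}}

```text
t: 44.22
eef_pos: [0.582, -0.0953, 0.0481]
tool_rot: [[0.422, 0.906, 0.01], [0.906, -0.422, -0.003], [0.001, 0.01, -1.0]]
ft_force: [-1.5, 0.6, 3.5]
grip_width: 0.078
```

Call:
{"name": "carry_out", "arguments": {"commands": [[0,0,-0.2,0,0,-10,0],[0,0,-0.4,0,0,-20,0],[0,0,-0.6,0,0,-30,0],[0,0,-0.8,0,0,-40,0],[0,0,-1,0,0,-50,0],[0,0,-1.2,0,0,-60,0],[0,0,-1.4,0,0,-66,0]]}}

```text
t: 45.1
eef_pos: [0.5816, -0.0949, 0.0466]
tool_rot: [[1.0, -0.021, 0.0], [-0.021, -1.0, -0.01], [0.001, 0.01, -1.0]]
ft_force: [-1.0, 1.1, 1.0]
grip_width: 0.073
```

```bash
python3 tq.py
```

```text
t 45.1 tq [0.2518 0.3752 0.0947] f [-1.0249  1.0572  0.9966] jaw -91.20744842330352 [ 0.5816 -0.0949  0.0466] 0.07258364368747745 tau6 -0.704925823956728 q6 74.88766138098282
```

Call:
{"name": "carry_out", "arguments": {"commands": [[0,0,-0.1,0,0,-5,0],[0,0,-0.2,0,0,-10,0],[0,0,-0.2,0,0,-14,0],[0,0,-0.2,0,0,-14,0]]}}

```text
t: 45.6
eef_pos: [0.5816, -0.0948, 0.0464]
tool_rot: [[0.965, -0.262, -0.002], [-0.262, -0.965, -0.009], [0.0, 0.01, -1.0]]
ft_force: [-0.4, 1.3, -0.1]
grip_width: 0.082
```

```bash
python3 tq.py
```

```text
t 45.6 tq [0.1624 0.2701 0.0413] f [-0.4183  1.2919 -0.1349] jaw -105.16053007243983 [ 0.5816 -0.0948  0.0464] 0.08220612080614513 tau6 0.4877479746937752 q6 88.8754841903218
```

Call:
{"name": "carry_out", "arguments": {"commands": [[0,0,-0.1,0,0,-4,0],[0,0,-0.1,0,0,-6,0],[0,0,-0.1,0,0,-6,0]]}}

```text
t: 45.98
eef_pos: [0.5816, -0.0947, 0.0463]
tool_rot: [[0.933, -0.359, -0.003], [-0.359, -0.933, -0.009], [0.0, 0.01, -1.0]]
ft_force: [0.8, 0.3, 0.9]
grip_width: 0.078
```

```bash
python3 tq.py
```

```text
t 45.975 tq [0.1298 0.2865 0.4499] f [0.8486 0.3294 0.8722] jaw -111.06284066928183 [ 0.5816 -0.0947  0.0463] 0.07844572947153672 tau6 0.6990410014986992 q6 94.79134606651633
```

Call:
{"name": "carry_out", "arguments": {"commands": [[0,0,0,0,0,-4,0],[0,0,0,0,0,-4,0]]}}

```text
t: 46.22
eef_pos: [0.5818, -0.0948, 0.0464]
tool_rot: [[0.907, -0.422, -0.003], [-0.422, -0.907, -0.009], [0.001, 0.01, -1.0]]
ft_force: [0.0, 0.6, -0.1]
grip_width: 0.093
```

```bash
python3 tq.py; python3 v.py ab 290,190,100,90,8 270,200,100,95,8
```

```text
t 46.225 tq [0.1005 0.0757 0.5332] f [ 0.0067  0.6406 -0.1043] jaw -114.95485464145797 [ 0.5818 -0.0948  0.0464] 0.09307653898692182 tau6 0.8936751633882523 q6 98.68438620145604
[ 0.5818 -0.0947  0.0464] 46.325 [ 0.501   0.3601 -0.039 ] 0.09235735233330006 [-16.5847  18.6548 100.4299  -0.6391  60.9513  98.6691]
```

View pics/ab_sc.png

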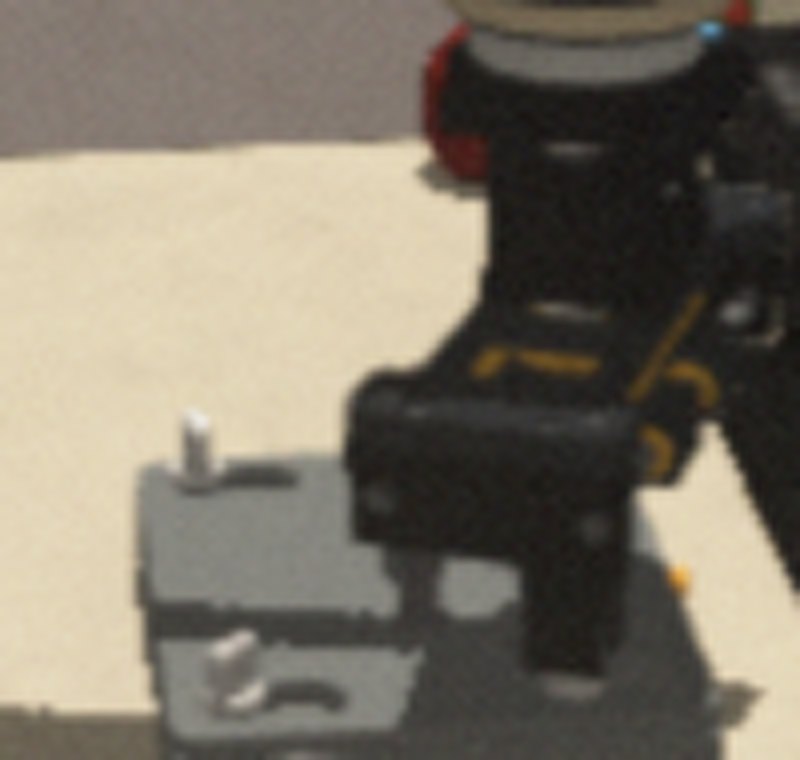

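Call:
{"name": "carry_out", "arguments": {"commands": [[0,0,0,0,0,6,0],[0,0,0,0,0,6,0.2],[0,0,0,0,0,6,0.35],[0,0,25,0,0,6,0.4],[0,0,52,0,0,12,0.4],[-25,37,52,0,0,22,0.4],[-50,74,52,0,0,32,0.4],[-75,111,52,0,0,42,0.4]]}}

```text
t: 47.32
eef_pos: [0.506, 0.0171, 0.0985]
tool_rot: [[0.955, 0.297, 0.004], [0.297, -0.955, -0.009], [0.001, 0.01, -1.0]]
ft_force: [-0.1, 0.8, 1.2]
grip_width: 0.402
```

Call:
{"name": "carry_out", "arguments": {"commands": [[-23,36,0,0,0,10.5,0.4],[-23,36,0,0,0,21,0.4],[-23,36,0,0,0,31.5,0.4],[-23,36,0,0,0,42,0.4],[-23,36,0,0,0,52.5,0.4],[-23,36,0,0,0,63,0.4],[-23,36,0,0,0,73.5,0.4],[-23,36,-10,0,0,80,0.4]]}}

```text
t: 48.32
eef_pos: [0.4838, 0.053, 0.0892]
tool_rot: [[-0.129, 0.992, 0.012], [0.992, 0.129, 0.002], [0.001, 0.012, -1.0]]
ft_force: [-0.0, -0.2, -0.1]
grip_width: 0.4
```

```bash
python3 tq.py; python3 v.py ac 290,190,100,90,8 270,200,100,95,8
```

```text
t 48.325 tq [-0.0142  0.0031  0.0403] f [-0.0103 -0.1784 -0.1046] jaw 7.426225949631848 [0.4838 0.053  0.0892] 0.3999970763759842 tau6 0.9126979485154152 q6 -10.683127039677476
[0.4822 0.0531 0.0876] 48.425 [-0.8813  0.6896 -0.1447] 0.4050459214334414 [ -3.1683   1.3599 115.2651   0.1922  62.9425 -10.4811]
```

View pics/ac_sc.png

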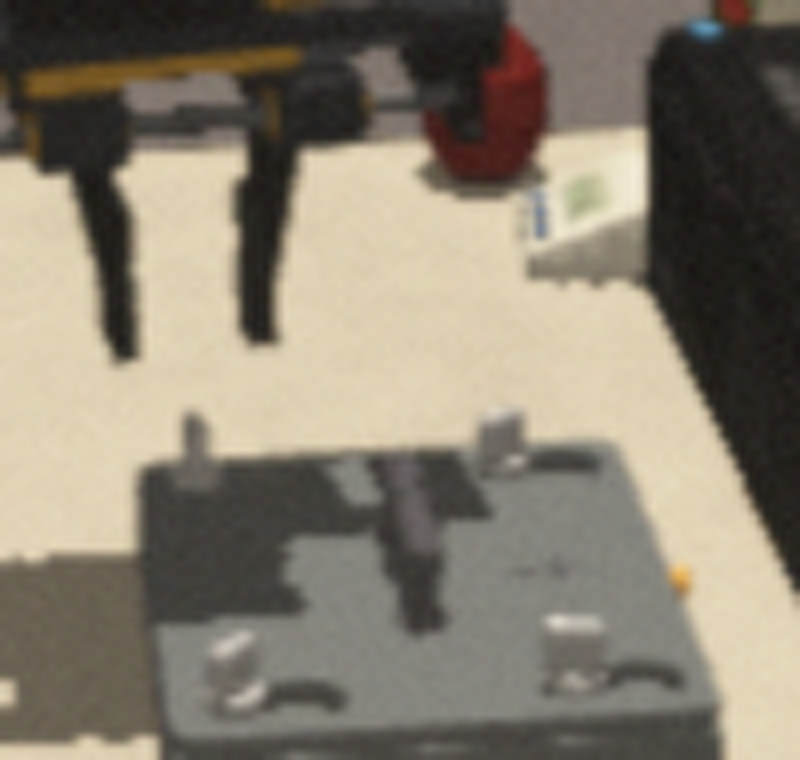

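Call:
{"name": "carry_out", "arguments": {"commands": [[1.5,0,-18,0,0,0,0.4],[1.5,0,-34,0,0,0,0.4],[1.5,0,-40,0,0,0,0.4],[1.5,0,-40,0,0,0,0.4],[1.5,0,-40,0,0,0,0],[1.5,0,-40,0,0,0,0],[1.5,0,-40,0,0,0,0],[1.5,0,-40,0,0,0,0]]}}

```text
t: 49.42
eef_pos: [0.4837, 0.053, 0.0479]
tool_rot: [[-0.126, 0.992, 0.008], [0.992, 0.126, 0.003], [0.002, 0.008, -1.0]]
ft_force: [-0.6, 0.3, 2.3]
grip_width: 0.076
```

Call:
{"name": "carry_out", "arguments": {"commands": [[0,0,-0.2,0,0,-10,0],[0,0,-0.4,0,0,-20,0],[0,0,-0.6,0,0,-30,0],[0,0,-0.8,0,0,-40,0],[0,0,-1,0,0,-50,0],[0,0,-1.2,0,0,-60,0],[0,0,-1.4,0,0,-66,0]]}}

```text
t: 50.3
eef_pos: [0.4836, 0.053, 0.0463]
tool_rot: [[0.857, 0.515, 0.005], [0.515, -0.857, -0.006], [0.001, 0.008, -1.0]]
ft_force: [0.8, -0.5, -1.1]
grip_width: 0.08
```

```bash
python3 tq.py
```

```text
t 50.3 tq [-0.0508  0.1212  0.133 ] f [ 0.7863 -0.4588 -1.1351] jaw -59.01088171508039 [0.4836 0.053  0.0463] 0.07969132548981658 tau6 -0.7094669714570045 q6 56.42581729686117
```

Call:
{"name": "carry_out", "arguments": {"commands": [[0,0,-0.1,0,0,-5,0],[0,0,-0.2,0,0,-10,0],[0,0,-0.2,0,0,-15,0],[0,0,-0.2,0,0,-15,0]]}}

```text
t: 50.8
eef_pos: [0.4837, 0.053, 0.046]
tool_rot: [[0.961, 0.276, 0.004], [0.276, -0.961, -0.007], [0.002, 0.008, -1.0]]
ft_force: [0.3, -0.2, -1.5]
grip_width: 0.078
```

```bash
python3 tq.py
```

```text
t 50.8 tq [-0.0756 -0.0095 -0.0532] f [ 0.34   -0.2134 -1.4854] jaw -73.96723046714821 [0.4837 0.053  0.046 ] 0.07816741278335575 tau6 0.4707323759794235 q6 71.47986054590345
```

Call:
{"name": "carry_out", "arguments": {"commands": [[0,0,-0.1,0,0,-4,0],[0,0,-0.1,0,0,-7,0],[0,0,-0.1,0,0,-7,0]]}}

```text
t: 51.18
eef_pos: [0.4837, 0.053, 0.0459]
tool_rot: [[0.987, 0.159, 0.003], [0.159, -0.987, -0.008], [0.002, 0.008, -1.0]]
ft_force: [0.3, -0.3, -1.4]
grip_width: 0.079
```

```bash
python3 tq.py
```

```text
t 51.175 tq [-0.1147  0.0225  0.0384] f [ 0.3485 -0.314  -1.3622] jaw -80.85048968353819 [0.4837 0.053  0.0459] 0.0785277089300516 tau6 0.32096922397613525 q6 78.39742082351805
```

Call:
{"name": "carry_out", "arguments": {"commands": [[0,0,0,0,0,-3,0],[0,0,0,0,0,-5,0],[0,0,0,0,0,-5,0]]}}

```text
t: 51.55
eef_pos: [0.4837, 0.053, 0.0459]
tool_rot: [[0.997, 0.073, 0.002], [0.073, -0.997, -0.008], [0.002, 0.008, -1.0]]
ft_force: [-0.2, 0.3, -1.9]
grip_width: 0.072
```

```bash
python3 tq.py;  python3 v.py ad 290,190,100,90,8 270,200,100,95,8
```

```text
t 51.55 tq [-0.1007 -0.0008  0.098 ] f [-0.2274  0.3061 -1.8966] jaw -85.78880202209167 [0.4837 0.053  0.0459] 0.07217056176798062 tau6 0.2494086418300867 q6 83.35124230732384
[0.4836 0.053  0.0458] 51.65 [ 0.509  -0.0787 -1.9928] 0.07664949623121992 [ -2.718    5.7326 115.9366  -0.5369  58.1927  83.351 ]
```

View pics/ad_sc.png

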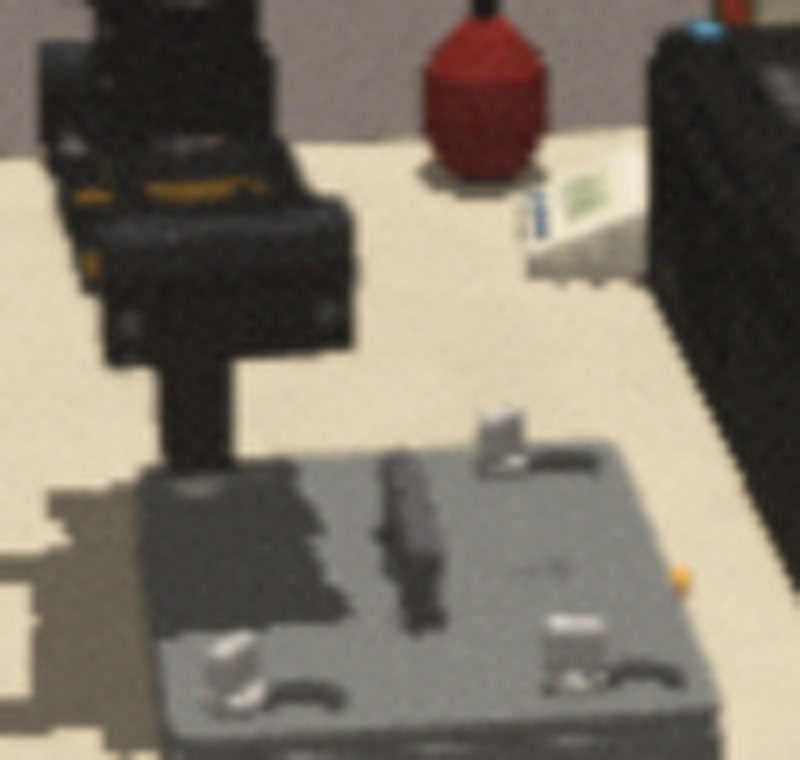

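Call:
{"name": "carry_out", "arguments": {"commands": [[0,0,0,0,0,-3,0],[0,0,0,0,0,-5,0],[0,0,0,0,0,-5,0]]}}

```text
t: 52.02
eef_pos: [0.4836, 0.053, 0.0458]
tool_rot: [[1.0, -0.013, 0.001], [-0.013, -1.0, -0.008], [0.001, 0.008, -1.0]]
ft_force: [2.0, 0.2, -3.0]
grip_width: 0.076
```

```bash
python3 tq.py
```

```text
t 52.025 tq [-0.0477 -0.0088  0.4012] f [ 1.9797  0.1662 -2.9818] jaw -90.72859684554774 [0.4836 0.053  0.0458] 0.07595896347476637 tau6 0.6163328513503075 q6 88.31519369776765
```

Call:
{"name": "carry_out", "arguments": {"commands": [[0,0,0,0,0,-3,0],[0,0,0,0,0,3,0],[0,0,0,0,0,3,0.2],[0,0,0,0,0,3,0.35],[0,0,25,0,0,3,0.4],[0,0,60,0,0,3,0.4],[-40,50,90,0,0,3,0.4],[-60,100,110,0,0,3,0.4]]}}

```text
t: 53.02
eef_pos: [0.4241, 0.1509, 0.1561]
tool_rot: [[0.999, 0.035, 0.003], [0.035, -0.999, -0.008], [0.002, 0.008, -1.0]]
ft_force: [0.2, 0.5, 0.6]
grip_width: 0.395
```

Call:
{"name": "carry_out", "arguments": {"commands": [[0,50,10,0,0,0,0.4],[0,100,20,0,0,0,0.4],[0,100,20,0,0,0,0.4]]}}

```text
t: 53.4
eef_pos: [0.4243, 0.2539, 0.1774]
tool_rot: [[0.999, 0.039, 0.005], [0.039, -0.999, -0.006], [0.005, 0.006, -1.0]]
ft_force: [0.8, -0.3, 0.1]
grip_width: 0.402
```

```bash
python3 tq.py;  python3 v.py ae 290,190,100,90,8 270,235,100,75,8
```

```text
t 53.4 tq [0.0044 0.133  0.0375] f [ 0.8499 -0.2976  0.1067] jaw -87.78907877757518 [0.4243 0.2539 0.1774] 0.40230158206073324 tau6 0.4384778905659914 q6 109.97581783774318
[0.4238 0.2509 0.1759] 53.5 [-0.3016  0.1336 -0.7177] 0.4001846000639256 [ 21.7999  -3.3657 109.6068  -0.5298  73.8276 109.8763]
```

View pics/ae_sc.png

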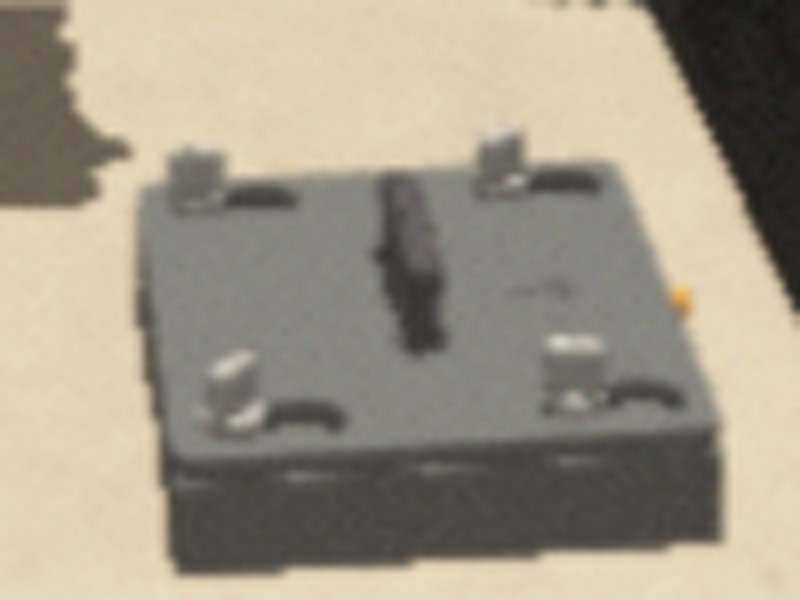

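View pics/ae_tc.png

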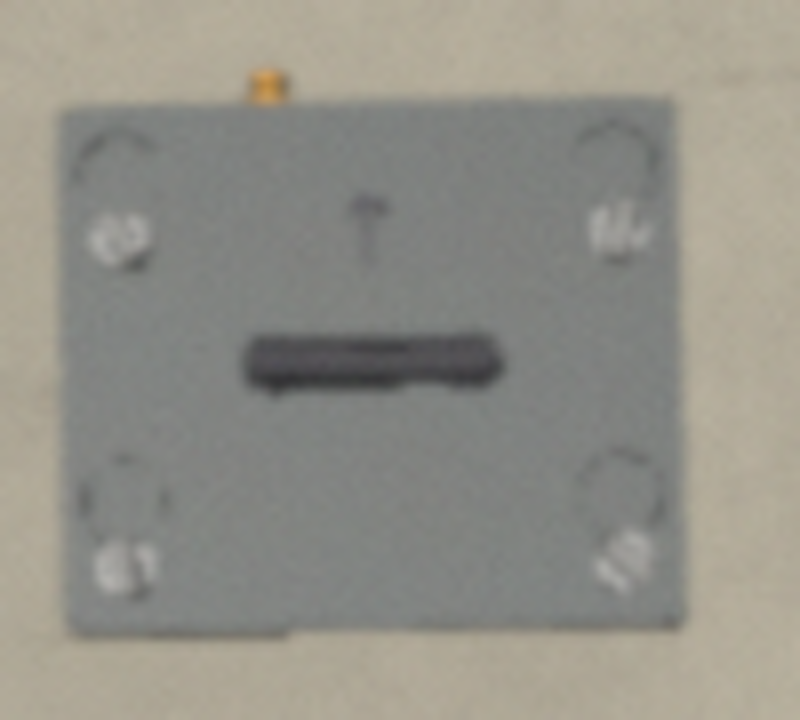

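Run:
```python
from h import *
t=load('aet.png')['img']; s=load('aes.png')['img']
T=[(305,220),(368,218),(305,261),(368,261)]
S=[(332,256),(342,280),(295,257),(299,284)]
r1=np.hstack([crop(t,u-7,v-7,14,14,14) for u,v in T]); r2=np.hstack([crop(s,u-7,v-7,14,14,14) for u,v in S])
cv2.imwrite('pics/n3.png',np.vstack([r1,r2]))
```

```text
(no output)
```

View pics/n3.png

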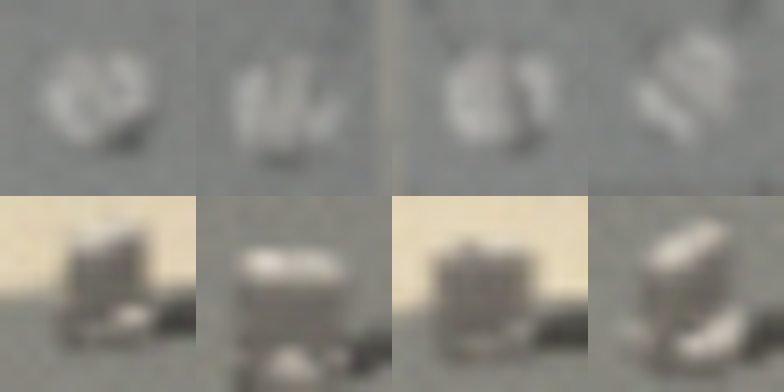

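Call:
{"name": "carry_out", "arguments": {"commands": [[30,-60,-20,0,0,-5,0.4],[60,-120,-40,0,0,-10,0.4],[90,-180,-60,0,0,-15,0.4],[120,-240,-78,0,0,-19,0.4],[140,-300,-80,0,0,-19,0.4],[158,-346,-85,0,0,-19,0.4],[158,-346,-88,0,0,-19,0.4],[158,-346,-88,0,0,-19,0.4]]}}

```text
t: 54.5
eef_pos: [0.5805, -0.0967, 0.0868]
tool_rot: [[0.956, -0.295, -0.003], [-0.295, -0.955, -0.008], [-0.001, 0.009, -1.0]]
ft_force: [0.6, 0.9, -0.1]
grip_width: 0.398
```

```bash
python3 tq.py
```

```text
t 54.5 tq [0.0177 0.2233 0.0412] f [ 0.6379  0.8835 -0.0839] jaw -107.15515585473749 [ 0.5805 -0.0967  0.0868] 0.3984314040095547 tau6 -0.13642913661897182 q6 90.53816236219441
```

Call:
{"name": "carry_out", "arguments": {"commands": [[1,1,-18,0,0,0,0.4],[1,1.5,-35,0,0,0,0.4],[1,1.5,-40,0,0,0,0.4],[1,1.5,-40,0,0,0,0.4],[1,1.5,-40,0,0,0,0],[1,1.5,-40,0,0,0,0],[1,1.5,-40,0,0,0,0],[1,1.5,-40,0,0,0,0]]}}

```text
t: 55.5
eef_pos: [0.5818, -0.095, 0.0471]
tool_rot: [[0.956, -0.295, -0.002], [-0.295, -0.956, -0.008], [0.0, 0.008, -1.0]]
ft_force: [-0.4, 1.9, 1.8]
grip_width: 0.079
```

```bash
python3 tq.py
```

```text
t 55.5 tq [0.2705 0.0441 0.2557] f [-0.3632  1.9155  1.838 ] jaw -107.14389141481412 [ 0.5818 -0.095   0.0471] 0.07915687173295083 tau6 0.31354361213743687 q6 90.73335074790215
```

Call:
{"name": "carry_out", "arguments": {"commands": [[0,0,0,0,0,-4,0],[0,0,0,0,0,-7,0],[0,0,0,0,0,-7,0]]}}

```text
t: 55.88
eef_pos: [0.5818, -0.095, 0.0472]
tool_rot: [[0.913, -0.408, -0.003], [-0.408, -0.913, -0.008], [0.0, 0.008, -1.0]]
ft_force: [-0.2, 0.6, 0.0]
grip_width: 0.088
```

```bash
python3 tq.py
```

```text
t 55.875 tq [0.1424 0.0814 0.5768] f [-0.1992  0.6035  0.036 ] jaw -114.0681656502874 [ 0.5818 -0.095   0.0472] 0.08818007187146351 tau6 0.8309483528137207 q6 97.6676163712868
```

Call:
{"name": "carry_out", "arguments": {"commands": [[0,0,0,0,0,3,0.15],[0,0,0,0,0,3,0.3],[0,0,0,0,0,3,0.4],[0,0,25,0,0,3,0.4],[0,0,60,0,0,3,0.4],[-40,-50,90,0,0,3,0.4],[-80,-90,110,0,0,3,0.4],[-120,-140,120,0,0,3,0.4]]}}

```text
t: 56.88
eef_pos: [0.4662, -0.2303, 0.1676]
tool_rot: [[0.933, -0.359, -0.0], [-0.359, -0.933, -0.009], [0.003, 0.009, -1.0]]
ft_force: [0.2, -0.7, -0.2]
grip_width: 0.398
```

Call:
{"name": "carry_out", "arguments": {"commands": [[0,-30,10,0,0,0,0.4],[0,-30,10,0,0,0,0.4],[0,-30,10,0,0,0,0.4]]}}

```text
t: 57.25
eef_pos: [0.4661, -0.2597, 0.1772]
tool_rot: [[0.933, -0.359, -0.001], [-0.359, -0.933, -0.008], [0.002, 0.008, -1.0]]
ft_force: [-0.8, 0.1, -0.1]
grip_width: 0.4
```

```bash
python3 tq.py;  python3 v.py af 290,190,100,90,8 270,235,100,75,8
python3 - <<'E'
from h import *
c=load('aft.png'); cv2.imwrite('pics/full.png',c['img'])
E
```

```text
t 57.25 tq [ 0.0138  0.1511 -0.0501] f [-0.8016  0.0914 -0.1218] jaw -111.06066003853458 [ 0.4661 -0.2597  0.1772] 0.399562690091151 tau6 -0.002806343254633248 q6 73.86083076793798
[ 0.4661 -0.259   0.1768] 57.35 [-0.2868 -0.3701  0.6573] 0.39795771647002837 [-37.2535   2.1059 104.0727  -0.4489  73.6078  73.8431]
```

View pics/af_sc.png

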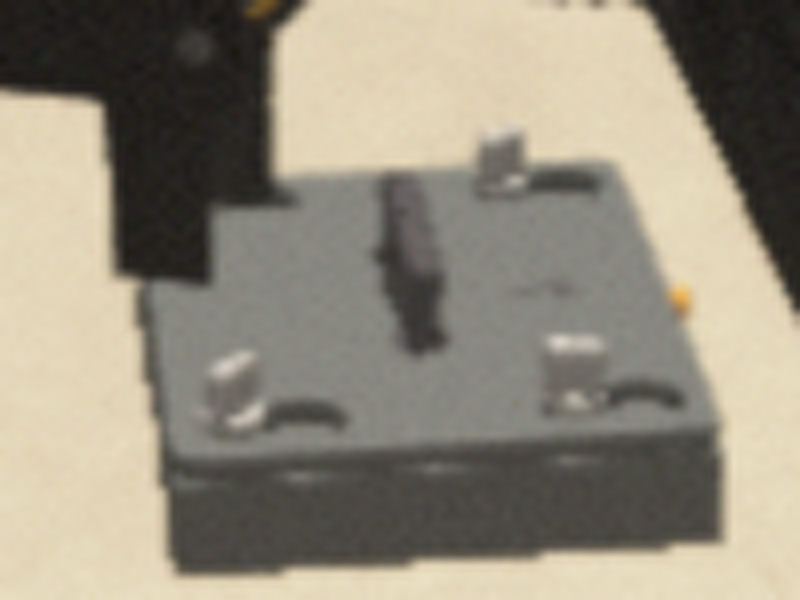

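View pics/full.png

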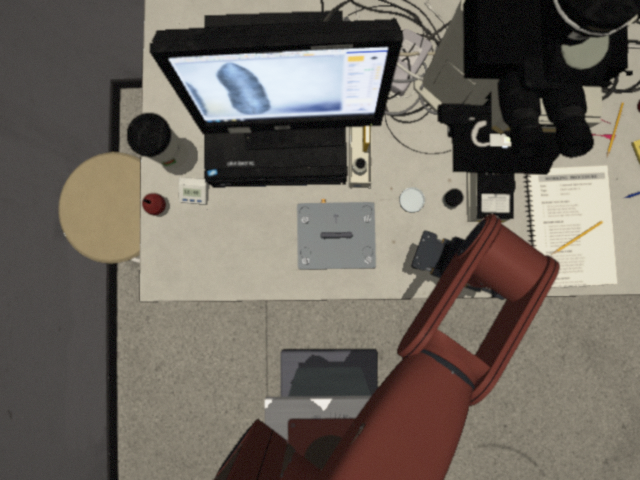

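The cover sits flush, the screws are home, the bystanders are in place, and the arm is clear of everything.

```bash
python3 -c "
from h import *
print(manip.sign_off())"
```

```text
the job is handed in; nothing more can be done
None
```

The dry cell is closed and I handed the job in at about 57 s. The interface gives no verdict, so what follows rests on my own checks.

**Bars:** Only one long and one short bar were on the bench. I put them in the near long nest and the near short nest. Both camera views showed them lying square in the pockets before the cover went on.

**Cover:** I lowered it over the screw heads and slid it along its arrow to the stop. The handle was then about 0.5 mm from the cell middle that I had measured. In the last pictures the edges are flush with the base and the cover looks level, but I did not measure its tilt.

**Screws:**
- **First round:** I turned each screw about 77°, in the order near left, far right, near right, far left.
- **Second round:** I turned each one on to its hard stop, in the order far left, near right, far right, near left. Wrist torque rose to 0.40–0.55 N m at each stop, against roughly 0.1 N m while turning freely.

**Readings that disagreed:**
- **Far right:** the camera angle came out about 9° short of the jaw angle. I gripped it again and it was still at its stop, reaching 0.58 N m.
- **Near left:** the jaws turned about 174° from first grip to stop, more than the 160° of travel. The likely cause is that the jaws gripped its head out of line at first. I did not grip that screw again.
- **Side camera:** it was off by about 2 mm from the top camera and the arm, so I went by the top camera.

The dish and blower look unmoved in the last top picture. The arm hides the forceps there, but it never worked near them.

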